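# Return a ratchet work stand to its home stop

### The arm

A 6-joint arm with a two-finger parallel gripper is mounted at the origin on the work surface. World frame = base frame: x ahead of the robot, y to its left, z up, the work surface at z = 0. Lengths are in m, angles in rad, forces in N, time in s.
With the tool pointing down it reaches from about 0.275 to 0.875 m from the base axis. Payload 12.5 kg.
Tool frame: the origin (TCP) lies between the finger pads; the fingertips stand 11 mm ahead of it and the grasp point (between the pads) lies 8 mm behind it; z points along the fingers, y is the direction in which the jaws open and shut (so a half turn about z gives the same grasp; the last joint's range is limited). The gripper opens to 85 mm and grips with 20 to 120 N. Pads are 22 mm wide; open, the fingers measure 114 mm over their backs; the gripper's body (76 mm by 85 mm) begins 54 mm behind the grasp point. The pads swing forward as they close: fully open they stand 13 mm farther back than shut.
Start: joints at [-1.404, 0.351, 1.652, -0, 1.139, -0.085], TCP at [0.137, -0.533, 0.219] pointing down, gripper open.
Joint ranges: [-2.75, 2.75], [-0.79, 2.1], [0.01, 2.65], [-1.57, 4.71], [0.07, 3.14], [-2.87, 2.87]. Speed limits (rad/s): [2.22, 2.22, 2.79, 3.14, 3.14, 3.14].

### API

Orientations are given as a unit quaternion [w, x, y, z].
In Python, from plant import manip gives the robot as it stands.
- The arm moves only by the shell command python3 -m creep 'ROWS'. ROWS is JSON, a list that holds one entry, the list of rows, each a list of 7 numbers: the shift along the tool's x, y, z each as a share of 500 mm, from -1 to 1, then the turn, a rotation vector about the tool's x, y, z each as a share of 2 pi rad, from -1 to 1, then the closure, from 0 (fully open) to 1 (shut). A call has 1 to 8 rows; each row shifts and turns the commanded pose from where the row before left it, along the tool's axes as they then stand; what a row does not reach is not made up. A row lasts 1/10 s, in which the tool goes at most 50 mm and 8.59 degrees, less where a joint would pass 70% of its speed; a pose out of reach is approached as far as the arm can. A call with a number of a shift or a turn outside -1 to 1 is refused whole. A call with a gripper value outside its range is refused whole. The fingers move at their own pace and stop on an object; the grip force is fixed at half the most. Time passes only in rows, so rows that do not move let the fingers close. It gives the time, the measured TCP pose, the force and the opening at its end, in the units of the state.
- manip.observe(): the state, without advancing time (a new reading comes with each control period).
- manip.grab_frame(name): name is "scene" or "top" or "wrist"; returns a dict with "pixels" (420x560x3 uint8, red, green, blue), "range_z" (420x560 float32, m along the optical axis (not along the pixel's ray), 0 where there is no reading), "fx", "fy", "cx", "cy" (pixels), "T" (4x4, takes a point from camera to world coordinates). Camera axes: x right, y down, z forward; pixel columns grow to the right and rows downward; lengths in m; the calibration is good to about 2 mm. A picture is of the moment at which its call begins.
- manip.close_job(): hands the job in, once; it reports no verdict.
The state is a dict: "clock": time; "joint_positions": joint angles; "joint_velocities": joint speeds; "joint_torque": joint torques, N m; "eef_pos": TCP position; "tcp_rot": TCP orientation; "ft_force": force on the tool from outside, world axes, zero at the start; "wrist_torque": the same for the moment, N m; "opening": finger opening in m.
Only numpy, scipy, OpenCV 4.12 (cv2) and the standard library are available. Lean on these libraries where they do the work, as an engineer would, in place of code of your own. Each camera call takes 0.05 s, during which the arm holds its last target.

### The job

The ratchet work stand on the jeweller's bench has been stepped forward. Lift its holding pawl and tip it right back onto its rest, turn the toothed table backward (counter-clockwise from above) by its wooden handle until you feel its red lug press on the home stop's rubber bumper, firmly but without straining the stop, and let go; then lay the pawl back down fully between the teeth. Never force the table against the pawl, and leave the jar, hammer and bowl alone.

Things in the scene. Friction and masses are not known exactly. Their poses are not given: they have to be found in the camera images.
- stand: The ratchet work stand: grey cast base plate, 240 x 270 x 15 mm, fixed to the bench. Origin on the vertical axis of its toothed table, at bench level; z up, x and y along the plate's sides. Angles named below are about this axis from the stand's x, counter-clockwise seen from above.
- wheel (a joint): Turn of the toothed table, rad; grows FORWARD = clockwise seen from above; BACKWARD = counter-clockwise makes it fall. A steel disc 172 mm across, top 42 mm above the bench, a 7 mm high stone pad of 34 mm radius in its middle. A stiff bearing (0.3 N m, 5 N at the handle, up to 12 N if that is gripped hard) keeps it where it is left. With the pawl down it cannot go backward.
- lug (a point): Middle of the red lug on the table's rim, 37 mm above the bench, 95 mm from the axis; 14 mm long along the rim, reaching 107 mm from the axis. Its face meets the stop's bumper at a joint wheel value somewhere between -0.15 and +0.15, different each time.
- handle (a point): Centre of the top of the table's handle: an upright round wooden post, 18 mm diameter, 50 mm tall (42 to 92 mm above the bench), fixed on the table 60 mm from its axis. At joint wheel = v it stands at 150 degrees minus v.
- pawl (a joint): Lift of the brass holding pawl, rad: 0 = down, level, tip fully between two teeth; 2.0 = tipped right back on its rest. Let go past 1.75 it stays back by its own weight; let go below 1.4 it sinks slowly down by itself. At the start it is down on the teeth (0 to 0.15: the tip may ride on a tooth's slope).
- pawl_tip (a point): Lower end of the pawl's tip, a 5 mm thick, 8 mm wide blade, 78 mm from the table's axis. It drops between the 10 upright saw teeth on the table's rim, which are 9 mm high (tops 51 mm above the bench), 70 to 86 mm from the axis, and leave 35 mm gaps. With the table at its stop the tip always stands over a gap.
- pawl_bar (a point): Middle of the grip of the pawl's red cross bar: round, 12 mm diameter, parallel to the hinge, standing 44 mm out from the pawl's side away from the table, this point 24 mm from that side. It goes round the hinge: at pawl value v it is 45 mm x cos v along the stand's -x and 45 mm x sin v above point pawl_hinge. Below it is free space down to the base plate.
- pawl_hinge (a point): Point on the pawl's hinge line, 62 mm above the bench, level with and in the plane in which pawl_bar swings. The hinge line is level, along the stand's y. The pawl's bearing post (12 x 10 mm, 75 mm tall) stands 40 mm from here towards the table.
- home_stop: Home stop: steel block 24 x 20 x 45 mm on the base plate, with a screw carrying a black rubber bumper, 16 mm diameter, 37 mm above the bench, 96 mm from the axis. Origin on the plate under the bumper's middle setting; y points backward. The screw is set up to 14 mm in or out: feel for it. The bumper gives 1 mm per 12 N. A firm press is 3 to 8 N; above 10 N it is strained (16 N at the handle, on top of the friction).
- jar: Bystander: glass jar with orange lid, 84 mm diameter, 110 mm tall, origin at the centre of its underside. Leave alone.
- hammer: Bystander: small hammer lying on the bench, 240 mm long, along its x axis. Leave alone.
- bowl: Bystander: small white bowl, 90 mm across, 40 mm tall, origin at the centre of its underside. Leave alone.

How it is judged:
By the outcome, as a careful person would: the job done as asked, in the order asked, and still so for the second after the job is handed in, with the robot touching nothing.
It also fails if it takes over 72 s, if anything falls off the work surface, if the arm or the gripper's body presses on something with over 40 N, if the wrist force passes 120 N, or if a joint passes its speed limit or range.

## Working session

There is one attempt and no reset: what is moved stays moved. The work goes in short steps, Python scripts to look and compute and a shell command to move; the robot and the scene stay as the last step left them, time stands still between calls to the robot, and variables do not carry over. Pictures are saved under pics/ and viewed, and the job is handed in when it is done.

```bash
mkdir -p pics; ls; cat > h.py <<'E'
import numpy as np,cv2,sys
from plant import manip
def grab(n,tag):
    f=manip.grab_frame(n); np.savez('pics/%s.npz'%tag,**f)
    cv2.imwrite('pics/%s.png'%tag,f['pixels'][:,:,::-1]); return f
def load(tag): return dict(np.load('pics/%s.npz'%tag))
def pt(f,u,v,r=1):
    z=f['range_z'][v-r:v+r+1,u-r:u+r+1]; z=np.median(z[z>0])
    p=np.array([(u-f['cx'])/f['fx']*z,(v-f['cy'])/f['fy']*z,z,1]); return (f['T']@p)[:3]
def plane(f,u,v,h):
    d=f['T'][:3,:3]@np.array([(u-f['cx'])/f['fx'],(v-f['cy'])/f['fy'],1]);o=f['T'][:3,3]
    return o+d*(h-o[2])/d[2]
def proj(f,p):
    q=np.linalg.inv(f['T'])@np.append(p,1); return f['fx']*q[0]/q[2]+f['cx'],f['fy']*q[1]/q[2]+f['cy']
E
python3 - <<'E'
from h import *
grab('scene','s0');grab('top','t0')
print(manip.observe())
E
```

```text
pics
{'clock': 0.1, 'joint_positions': array([-1.40361281e+00,  3.51152749e-01,  1.65237326e+00,  8.56930539e-06,
        1.13908221e+00, -8.45985619e-02]), 'joint_velocities': array([-5.24596137e-04, -1.98162577e-03, -1.07643284e-03,  8.66739913e-04,
       -4.82651981e-04,  1.87685821e-05]), 'joint_torque': array([ 5.25308878e-04, -5.06832612e+01, -2.91878575e+01, -8.65182938e-05,
        2.66249495e-03,  2.60843166e-05]), 'eef_pos': array([ 0.13699729, -0.53234336,  0.21862347]), 'tcp_rot': array([-5.07508612e-04,  9.92086281e-01,  1.25556976e-01, -1.70742639e-05]), 'ft_force': array([-1.06652249, -0.12409824, -0.77043227]), 'wrist_torque': array([-0.03854924,  0.02557028, -0.08833638]), 'opening': 0.0851902394201089}
```

View pics/s0.png

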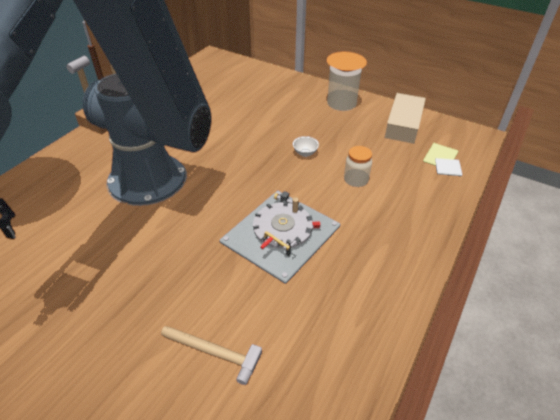

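View pics/t0.png

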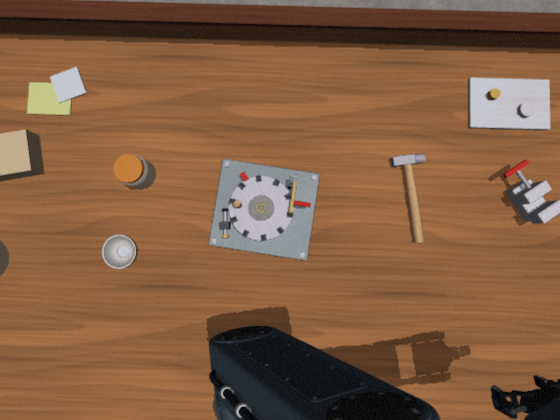

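```bash
python3 - <<'E'
from h import *
f=load('t0'); c=f['pixels'][145:275,195:335,::-1]; cv2.imwrite('pics/t0c.png',cv2.resize(c,None,fx=5.5,fy=4.5*5.5/4.5*.82,interpolation=cv2.INTER_CUBIC) if 0 else cv2.resize(c,(630,585),interpolation=cv2.INTER_CUBIC))
g=load('s0'); c=g['pixels'][180:290,210:350,::-1]; cv2.imwrite('pics/s0c.png',cv2.resize(c,(760,597),interpolation=cv2.INTER_CUBIC))
print(f['T'],g['T'],f['fx'],f['range_z'][200,260])
E
```

```text
[[ 0.02819191 -0.99656741  0.07783711  0.42906233]
 [-0.9996017  -0.02800618  0.00347693 -0.02066546]
 [-0.00128507 -0.07790413 -0.99696003  1.15814487]
 [ 0.          0.          0.          1.        ]] [[ 0.86414654  0.36599524 -0.34539576  0.95345088]
 [ 0.50307032 -0.61042736  0.61179955 -0.75770375]
 [ 0.01307671 -0.70244283 -0.71162003  0.97372442]
 [ 0.          0.          0.          1.        ]] 422.9026767813362 1.1138599
```

View pics/t0c.png

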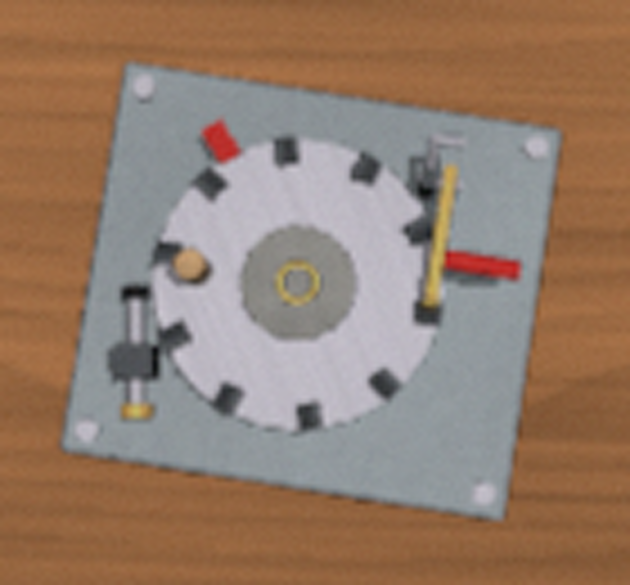

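View pics/s0c.png

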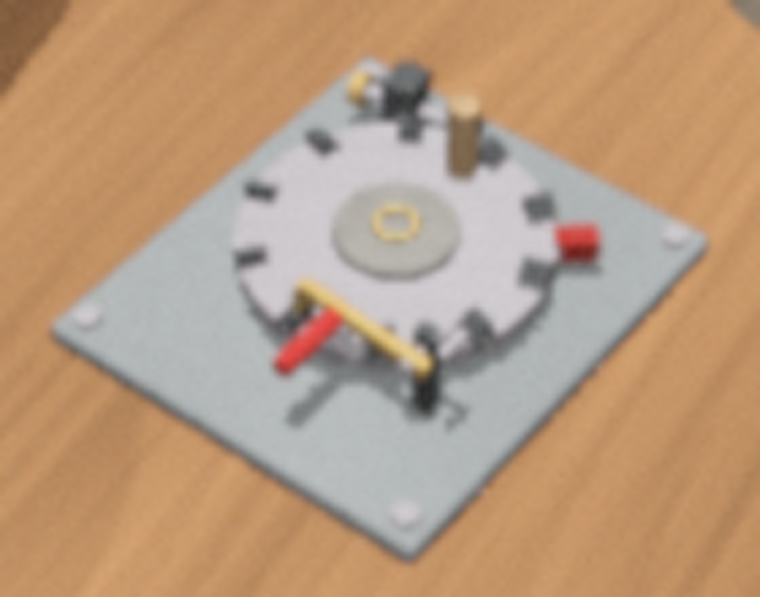

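```bash
cat >> h.py <<'E'
def stand(P,yaw): # P xy of axis
    c,s=np.cos(yaw),np.sin(yaw); return np.array([[c,-s,0,P[0]],[s,c,0,P[1]],[0,0,1,0],[0,0,0,1.]])
E
python3 - <<'E'
from h import *
f=load('t0')
q=lambda x,y,h:plane(f,195+x/4.5-.4,145+y/4.5-.4,h)
C=[q(*c,.015) for c in [(128,64),(560,130),(503,520),(63,450)]]
print(np.round(C,4),np.mean(C,0))
for i in range(4):
  d=C[(i+1)%4]-C[i];print(np.linalg.norm(d),np.degrees(np.arctan2(d[1],d[0])))
A=q(298,283,.049);print('axis',A)
H=q(190,263,.092);d=H-A;print('handle',H,np.linalg.norm(d[:2]),np.degrees(np.arctan2(d[1],d[0])))
L=q(220,142,.042);d=L-A;print('lug',L,np.linalg.norm(d[:2]),np.degrees(np.arctan2(d[1],d[0])))
B=q(445,262,.068);B2=q(518,270,.068);print('bar',B,B2)
b=q(135,292,.045);d=b-A;print('bumper',b,np.linalg.norm(d[:2]))
print('hinge',q(450,170,.066))
E
```

```text
[[ 0.6413  0.1266  0.015 ]
 [ 0.6082 -0.1366  0.015 ]
 [ 0.3726 -0.1073  0.015 ]
 [ 0.4067  0.1567  0.015 ]] [0.50718531 0.00986567 0.015     ]
0.26531677896578537 -97.17057228974323
0.23740021946636292 172.91044020324074
0.26623194708744224 82.6332917777834
0.23648932019348096 -7.310593625736648
axis [0.50836002 0.01806964 0.049     ]
handle [0.51484781 0.07761079 0.092     ] 0.059893567532492815 83.78140296068797
lug [0.59114461 0.06699796 0.042     ] 0.09616271555016855 30.584435816055528
bar [ 0.52147234 -0.06668749  0.068     ] [ 0.51803908 -0.10872604  0.068     ]
bumper [0.50067233 0.11358343 0.045     ] 0.09582267250394423
hinge [ 0.57507029 -0.06834632  0.066     ]
```

```bash
cat >> h.py <<'E'
from scipy.spatial.transform import Rotation as R
def tool(o=None):
    o=o or manip.observe(); w=o['tcp_rot']; return o['eef_pos'],R.from_quat([w[1],w[2],w[3],w[0]])
def need(target,xang=None,o=None):
    "total shares tool frame; xang = wanted tool-x world heading deg with tool down"
    p,r=tool(o); d=r.inv().apply(np.array(target)-p)/.5
    if xang is None: return np.round(d,4)
    a=np.radians(xang); M=np.array([[np.cos(a),np.sin(a),0],[np.sin(a),-np.cos(a),0],[0,0,-1]]).T
    t=(r.inv()*R.from_matrix(M)).as_rotvec()/(2*np.pi); return np.round(d,4),np.round(t,4)
E
python3 -m creep '[[[0,0,-0.02,0,0,-0.0237,0],[0,0,-0.02,0,0,-0.0237,0],[0,0,-0.02,0,0,-0.0237,0],[0,0,-0.02,0,0,-0.0237,0],[0,0,-0.02,0,0,-0.0237,0],[0,0,-0.02,0,0,-0.0237,0],[0,0,-0.02,0,0,-0.0237,0],[0,0,-0.02,0,0,-0.0237,0]]]'
python3 -c "
from h import *
print(need([.44,-.05,.30],82.8))"
```

```text
clock: 0.9
eef_pos: [0.137, -0.5324, 0.2991]
tcp_rot: [-0.0, 0.749, 0.663, 0.0]
ft_force: [0.8, -0.0, 0.6]
opening: 0.0855
(array([ 1.0312e+00,  4.8450e-01, -1.0000e-03]), array([-0.    , -0.0001,  0.0007]))
```

```bash
python3 -m creep '[[[0.0645,0.0303,0,0,0,0,0],[0.0645,0.0303,0,0,0,0,0],[0.0645,0.0303,0,0,0,0,0],[0.0645,0.0303,0,0,0,0,0],[0.0645,0.0303,0,0,0,0,0],[0.0645,0.0303,0,0,0,0,0],[0.0645,0.0303,0,0,0,0,0],[0.0645,0.0303,0,0,0,0,0]]]'
python3 -m creep '[[[0.0645,0.0303,0,0,0,0,0],[0.0645,0.0303,0,0,0,0,0],[0.0645,0.0303,0,0,0,0,0],[0.0645,0.0303,0,0,0,0,0],[0.0645,0.0303,0,0,0,0,0],[0.0645,0.0303,0,0,0,0,0],[0.0645,0.0303,0,0,0,0,0],[0.0645,0.0303,0,0,0,0,0]]]'
python3 -c "
from h import *
f=grab('wrist','w1');print(f['T'],manip.observe()['eef_pos'],manip.observe()['joint_positions'])"
```

```text
clock: 1.7
eef_pos: [0.2905, -0.2908, 0.2989]
tcp_rot: [-0.0, 0.751, 0.66, 0.0]
ft_force: [1.1, 0.4, 1.0]
opening: 0.0853
clock: 2.5
eef_pos: [0.4436, -0.0502, 0.2989]
tcp_rot: [-0.0, 0.751, 0.661, -0.0]
ft_force: [0.1, -0.7, -0.5]
opening: 0.0852
[[ 9.91748471e-01 -1.22356154e-01 -3.82614952e-02  4.53846336e-01]
 [-1.28197759e-01 -9.47825940e-01 -2.91875526e-01  2.36633829e-02]
 [-5.52470660e-04  2.94372145e-01 -9.55690711e-01  4.53471938e-01]
 [ 0.00000000e+00  0.00000000e+00  0.00000000e+00  1.00000000e+00]] [ 0.44547301 -0.04728852  0.29887622] [-2.10769218e-01  8.07328097e-02  1.79049688e+00  1.72416386e-03
  1.27013210e+00 -8.47967862e-02]
```

View pics/w1.png

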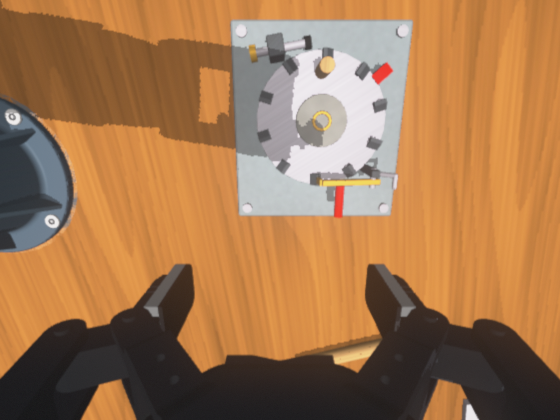

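```bash
python3 -c "
from h import *
f=load('w1'); c=f['pixels'][10:225,220:425,::-1]; cv2.imwrite('pics/w1c.png',cv2.resize(c,None,fx=2.7,fy=2.7,interpolation=cv2.INTER_CUBIC))
c=f['pixels'][130:225,290:420,::-1]; cv2.imwrite('pics/w1d.png',cv2.resize(c,None,fx=6,fy=6,interpolation=cv2.INTER_CUBIC))"
```

```text
(no output)
```

View pics/w1c.png

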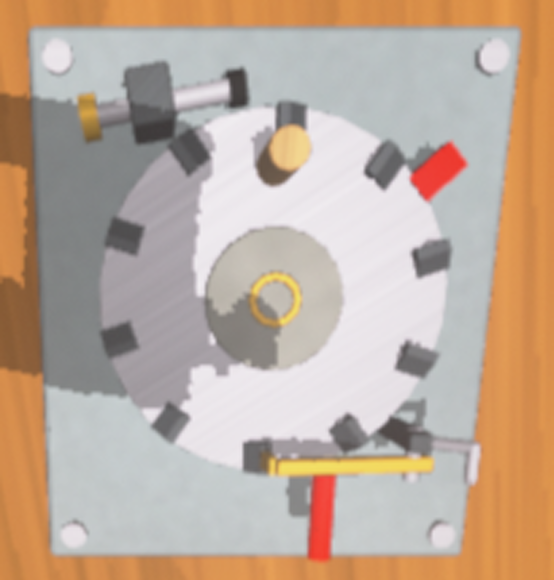

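View pics/w1d.png

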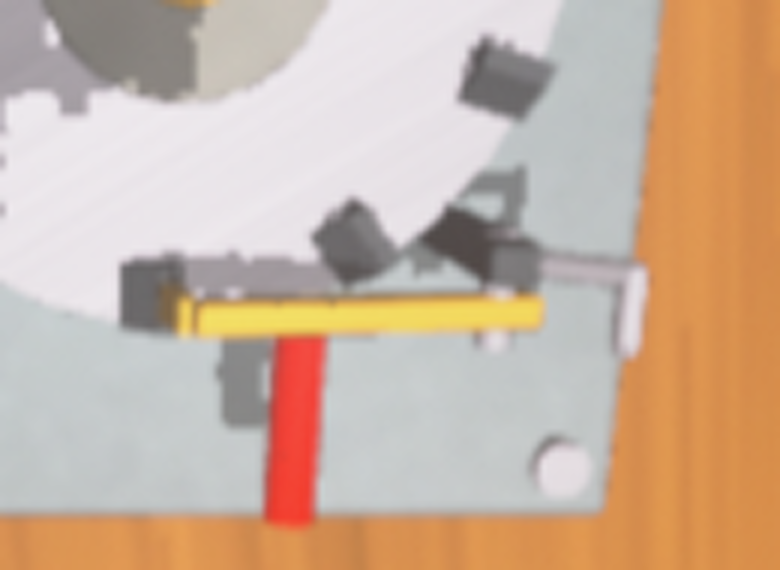

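```bash
python3 - <<'E'
from h import *
f=load('w1')
q=lambda x,y,h:plane(f,290+x/6-.4,130+y/6-.4,h)
Q=lambda x,y,h:plane(f,220+x/2.7-.3,10+y/2.7-.3,h)
b1=q(300,338,.064);b2=q(290,518,.062);print('bar',b1,b2,np.linalg.norm(b1-b2))
m=((b1+b2)/2).copy();print('mid depth',[pt(f,339,v) for v in (192,200,208)])
h=q(495,315,.066);print('hinge screw',h); print('pawl tip',q(180,318,.07),q(543,312,.07))
A=Q(276,299,.049);print('axis',A)
H=Q(292,148,.092);d=H-A;print('handle',H,np.linalg.norm(d[:2]),np.degrees(np.arctan2(d[1],d[0])), pt(f,328,64))
C=[Q(*c,.015) for c in [(520,28),(460,554),(50,552),(29,30)]]
for i in range(4):
  d=C[(i+1)%4]-C[i];print(np.linalg.norm(d),np.degrees(np.arctan2(d[1],d[0])))
yaw=np.radians(-7.2);S=stand(A[:2],yaw);Si=np.linalg.inv(S)
L=lambda p:np.round(Si@np.append(p,1),4)[:3]
print('stand frame: bar',L(b1),L(b2),'hinge',L(h),'mean corners',L(np.mean(C,0)),'bump',L(Q(237,88,.045)))
E
```

```text
bar [ 0.52356755 -0.06926191  0.064     ] [ 0.51870018 -0.11208433  0.062     ] 0.0431445408506501
mid depth [array([ 0.5205947 , -0.07516672,  0.07308386]), array([ 0.5199135 , -0.08622346,  0.07265998]), array([ 0.51905007, -0.09717588,  0.07321559])]
hinge screw [ 0.56657383 -0.06913112  0.066     ]
pawl tip [ 0.49659119 -0.05996106  0.07      ] [ 0.57590551 -0.06885345  0.07      ]
axis [0.50924946 0.01755081 0.049     ]
handle [0.51500012 0.07659871 0.092     ] 0.05932727567991809 84.43751736910943 [0.5151997  0.07708675 0.0920553 ]
0.2651820678368405 -97.24701632914912
0.23716117069776765 172.3513992948195
0.26320972660452724 82.48309231248486
0.2359157100905175 -7.170994666927854
stand frame: bar [ 0.0251 -0.0843  0.064 ] [ 0.0256 -0.1274  0.062 ] hinge [ 0.0677 -0.0788  0.066 ] mean corners [-0.0014 -0.0081  0.015 ] bump [-0.0209  0.092   0.045 ]
```

```bash
python3 -c "
from h import *
print(need([.520,-.0925,.11],82.8))"
```

```text
(array([-0.0715,  0.1591,  0.3777]), array([ 0.0001, -0.0003, -0.0001]))
```

```bash
python3 -m creep '[[[-0.009,0.0199,0.0472,0,0,0,0.5],[-0.009,0.0199,0.0472,0,0,0,0.5],[-0.009,0.0199,0.0472,0,0,0,0.5],[-0.009,0.0199,0.0472,0,0,0,0.5],[-0.009,0.0199,0.0472,0,0,0,0.5],[-0.009,0.0199,0.0472,0,0,0,0.5],[-0.009,0.0199,0.0472,0,0,0,0.5],[-0.009,0.0199,0.0472,0,0,0,0.5]]]'
python3 -m creep '[[[0,0,0,0,0,0,0.5]]]'
python3 -c "
from h import *
print(need([.520,-.0925,.059],82.8));f=grab('wrist','w2')
cv2.imwrite('pics/w2c.png',cv2.resize(f['pixels'][150:400,150:420,::-1],None,fx=2.2,fy=2.2))"
```

```text
clock: 3.35
eef_pos: [0.5177, -0.0978, 0.1091]
tcp_rot: [-0.0, 0.751, 0.661, -0.0]
ft_force: [-0.2, 0.2, 0.5]
opening: 0.0426
clock: 3.45
eef_pos: [0.5165, -0.0976, 0.1076]
tcp_rot: [-0.002, 0.751, 0.66, -0.001]
ft_force: [0.4, 0.2, 0.2]
opening: 0.0429
(array([0.0109, 0.0061, 0.0971]), array([-0.0008, -0.0001, -0.0004]))
```

View pics/w2.png

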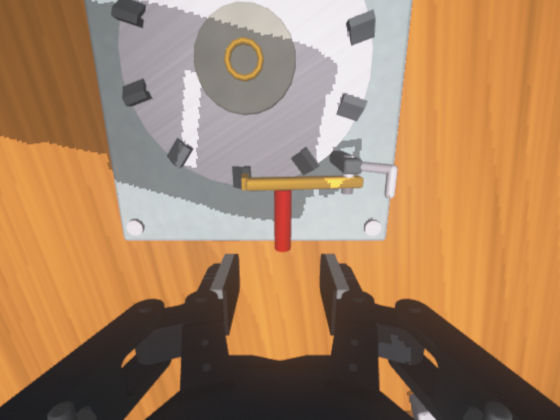

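```bash
python3 - <<'E'
from h import *
f=load('w2')
for v in (195,205,215,225,235,245,248): print(v,pt(f,283,v).round(4))
print('pawl',pt(f,265,183),pt(f,300,183),pt(f,345,182),'rest',pt(f,392,180), 'axis',pt(f,244,60))
E
```

```text
195 [ 0.523  -0.07    0.0733]
205 [ 0.5221 -0.0767  0.0737]
215 [ 0.5212 -0.0837  0.0733]
225 [ 0.5204 -0.0908  0.0735]
235 [ 0.5194 -0.0981  0.0731]
245 [ 0.5185 -0.1055  0.0732]
248 [ 0.5182 -0.1078  0.0731]
pawl [ 0.51238201 -0.06048732  0.07371824] [ 0.53505238 -0.06403404  0.070653  ] [ 0.56529308 -0.0680604   0.06664321] rest [ 0.5891429  -0.06567264  0.08773866] axis [0.50843902 0.01733445 0.048827  ]
```

```bash
python3 -m creep '[[[0.0025,0.0015,0.0245,0,0,0,0.5],[0.0025,0.0015,0.0245,0,0,0,0.5],[0.0025,0.0015,0.0245,0,0,0,0.5],[0.0025,0.0015,0.0245,0,0,0,0.5],[0,0,0,0,0,0,0.5],[0,0,0,0,0,0,0.5]]]'
python3 -c "
from h import *
print(need([.5203,-.0915,.059],82.8))"
```

```text
clock: 4.1
eef_pos: [0.5211, -0.0929, 0.0611]
tcp_rot: [-0.0, 0.751, 0.661, -0.0]
ft_force: [-0.8, -1.0, -0.8]
opening: 0.0425
(array([ 0.0026, -0.0019,  0.0042]), array([-0.0001, -0.    , -0.0003]))
```

```bash
python3 -m creep '[[[0.001,-0.0015,0.004,0,0,0,0.7],[0,0,0,0,0,0,0.8],[0,0,0,0,0,0,0.9],[0,0,0,0,0,0,1],[0,0,0,0,0,0,1],[0,0,0,0,0,0,1]]]'
python3 -m creep '[[[0,0,0,0,0,0,1],[0,0,0,0,0,0,1]]]'
python3 -c "
from h import *
print(manip.observe())"
```

```text
clock: 4.7
eef_pos: [0.5214, -0.0925, 0.0608]
tcp_rot: [0.001, 0.751, 0.661, 0.001]
ft_force: [-2.4, 1.7, 13.5]
opening: 0.0001
clock: 4.9
eef_pos: [0.5214, -0.0925, 0.0608]
tcp_rot: [0.001, 0.751, 0.661, 0.001]
ft_force: [-2.6, 1.3, 14.1]
opening: 0.0001
{'clock': 4.9, 'joint_positions': array([-2.63645814e-01,  5.34447908e-01,  1.82810380e+00,  2.69449341e-04,
        7.76615659e-01, -1.36060560e-01]), 'joint_velocities': array([-0.00173149, -0.00098906, -0.00030835, -0.00021274,  0.00122619,
        0.00070412]), 'joint_torque': array([-5.78479059e-01, -4.64479280e+01, -1.92572254e+01, -1.53781353e-01,
       -7.75940325e-01,  3.26449132e-03]), 'eef_pos': array([ 0.52142539, -0.09252947,  0.06081802]), 'tcp_rot': array([9.58383394e-04, 7.50808941e-01, 6.60518322e-01, 7.48964112e-04]), 'ft_force': array([-2.63847471,  1.25158046, 14.10065707]), 'wrist_torque': array([0.23482381, 0.47259976, 0.03357097]), 'opening': 7.995980360934289e-05}
```

```bash
python3 -c "
from h import *
f=grab('wrist','w3');g=grab('scene','s3')
cv2.imwrite('pics/s3c.png',cv2.resize(g['pixels'][180:290,200:340,::-1],None,fx=5,fy=5,interpolation=cv2.INTER_CUBIC))"
```

```text
(no output)
```

View pics/w3.png

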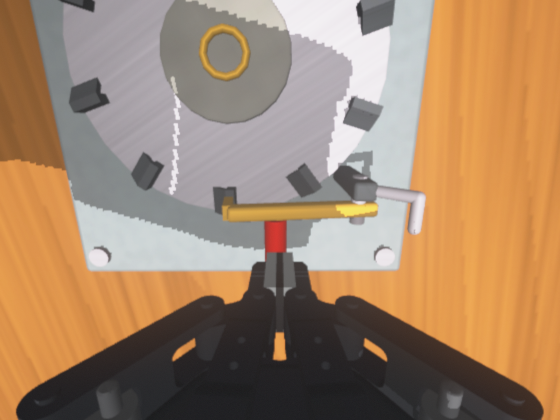

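View pics/s3c.png

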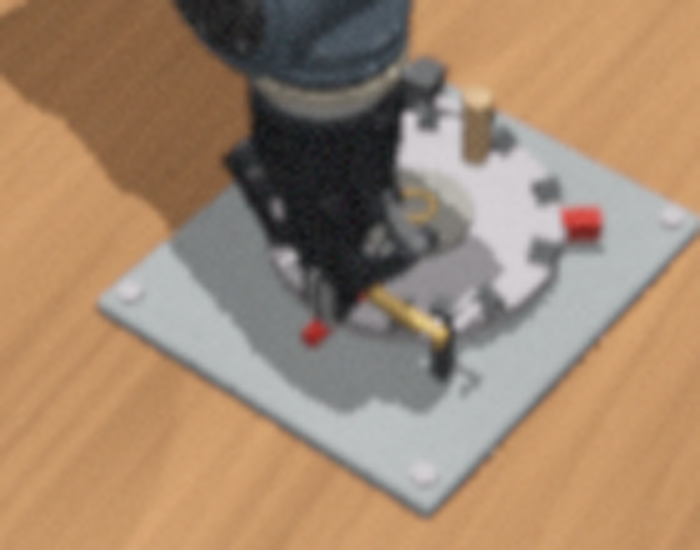

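```bash
python3 - <<'E'
from h import *
f=load('w3')
for u,v in [(275,235),(275,248),(272,256),(288,256),(272,262),(288,262),(272,280),(288,280),(265,290),(295,300)]: print(u,v,pt(f,u,v,0).round(4))
cv2.imwrite('pics/w3c.png',cv2.resize(f['pixels'][190:330,200:360,::-1],None,fx=4.5,fy=4,interpolation=cv2.INTER_CUBIC))
E
```

```text
275 235 [ 0.5221 -0.0742  0.073 ]
275 248 [ 0.5211 -0.0814  0.0731]
272 256 [ 0.5196 -0.0821  0.0808]
288 256 [ 0.5276 -0.083   0.0811]
272 262 [ 0.5197 -0.0821  0.0874]
288 262 [ 0.5273 -0.0834  0.0868]
272 280 [ 0.52   -0.0825  0.1035]
288 280 [ 0.5268 -0.083   0.1041]
265 290 [ 0.5177 -0.0809  0.1135]
295 300 [ 0.5291 -0.0821  0.1207]
```

View pics/w3c.png

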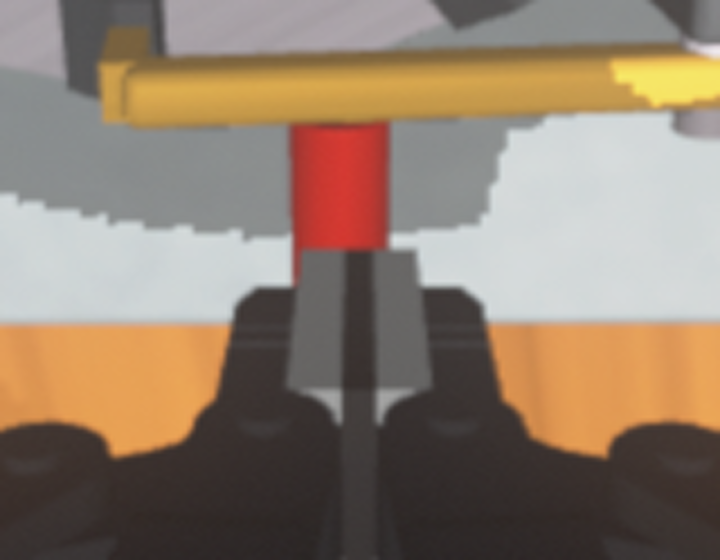

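```bash
python3 - <<'E'
from h import *
for t,us in (('w2',(228,234,326,331)),('w1',(180,188,372,380))):
  f=load(t)
  for u in us:
    print(t,u,[ (v,*pt(f,u,v,0).round(4)[1:]) for v in range(252,300,6)])
E
```

```text
w2 228 [(252, np.float64(-0.1374), np.float64(0.0006)), (258, np.float64(-0.0844), np.float64(0.1301)), (264, np.float64(-0.0849), np.float64(0.1357)), (270, np.float64(-0.0845), np.float64(0.1427)), (276, np.float64(-0.0844), np.float64(0.1485)), (282, np.float64(-0.0847), np.float64(0.1532)), (288, np.float64(-0.086), np.float64(0.1557)), (294, np.float64(-0.0887), np.float64(0.1559))]
w2 234 [(252, np.float64(-0.1382), np.float64(0.0004)), (258, np.float64(-0.085), np.float64(0.1297)), (264, np.float64(-0.0852), np.float64(0.1359)), (270, np.float64(-0.0868), np.float64(0.1388)), (276, np.float64(-0.09), np.float64(0.1386)), (282, np.float64(-0.0925), np.float64(0.1398)), (288, np.float64(-0.095), np.float64(0.141)), (294, np.float64(-0.0977), np.float64(0.1417))]
w2 326 [(252, np.float64(-0.1494), np.float64(0.0007)), (258, np.float64(-0.091), np.float64(0.1292)), (264, np.float64(-0.0901), np.float64(0.1369)), (270, np.float64(-0.0912), np.float64(0.1406)), (276, np.float64(-0.0941), np.float64(0.141)), (282, np.float64(-0.0961), np.float64(0.1428)), (288, np.float64(-0.099), np
[... 1321 characters left out ...]
p.float64(0.0017)), (264, np.float64(-0.2274), np.float64(-0.0008)), (270, np.float64(-0.0469), np.float64(0.3313)), (276, np.float64(-0.0492), np.float64(0.3327)), (282, np.float64(-0.0525), np.float64(0.3325)), (288, np.float64(-0.054), np.float64(0.3349)), (294, np.float64(-0.0578), np.float64(0.3341))]
w1 380 [(252, np.float64(-0.2064), np.float64(-0.0003)), (258, np.float64(-0.2182), np.float64(-0.0015)), (264, np.float64(-0.2281), np.float64(0.0011)), (270, np.float64(-0.0459), np.float64(0.3339)), (276, np.float64(-0.0459), np.float64(0.3389)), (282, np.float64(-0.0471), np.float64(0.3417)), (288, np.float64(-0.0487), np.float64(0.3437)), (294, np.float64(-0.0514), np.float64(0.344))]
```

```bash
python3 -m creep '[[[0,0,-0.008,0,0,0,0.5],[0,0,-0.008,0,0,0,0.5],[0,0,0,0,0,0,0.5],[0,0,0,0,0,0,0.5],[0,0,0,0,0,0,0.5]]]'
python3 -c "
from h import *
f=grab('wrist','w4');o=manip.observe();print(o['ft_force'],o['eef_pos'])"
```

```text
clock: 5.5
eef_pos: [0.5203, -0.0924, 0.0671]
tcp_rot: [-0.0, 0.751, 0.661, -0.0]
ft_force: [-0.3, 0.3, 0.4]
opening: 0.0426
[-0.44680307  0.03497272 -0.23926773] [ 0.52033667 -0.09234815  0.06706264]
```

View pics/w4.png

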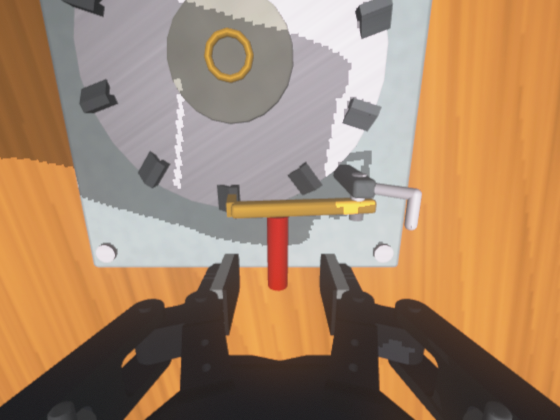

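```bash
python3 -m creep '[[[0,0,0.016,0,0,0,0.5],[0,0,0.016,0,0,0,0.5],[0,0,0.016,0,0,0,0.5],[0,0,0.012,0,0,0,0.5],[0,0,0,0,0,0,0.5],[0,0,0,0,0,0,0.5]]]'
python3 -c "
from h import *
f=grab('wrist','w5');o=manip.observe();print(o['ft_force'],o['eef_pos'])
for u in (232,324): print([(v,*pt(f,u,v,0).round(4)[1:]) for v in range(250,280,6)])"
```

```text
clock: 6.15
eef_pos: [0.5205, -0.0924, 0.0372]
tcp_rot: [-0.0, 0.751, 0.661, -0.0]
ft_force: [0.5, 0.1, -0.0]
opening: 0.0425
[ 0.34060314 -0.2256087  -0.00727105] [ 0.52061673 -0.09243125  0.03739614]
[(250, np.float64(-0.0944), np.float64(0.0148)), (256, np.float64(-0.0794), np.float64(0.0572)), (262, np.float64(-0.079), np.float64(0.0649)), (268, np.float64(-0.0791), np.float64(0.0708)), (274, np.float64(-0.0807), np.float64(0.0735))]
[(250, np.float64(-0.1023), np.float64(0.0143)), (256, np.float64(-0.0853), np.float64(0.0572)), (262, np.float64(-0.0855), np.float64(0.0632)), (268, np.float64(-0.0878), np.float64(0.0647)), (274, np.float64(-0.091), np.float64(0.0648))]
```

View pics/w5.png

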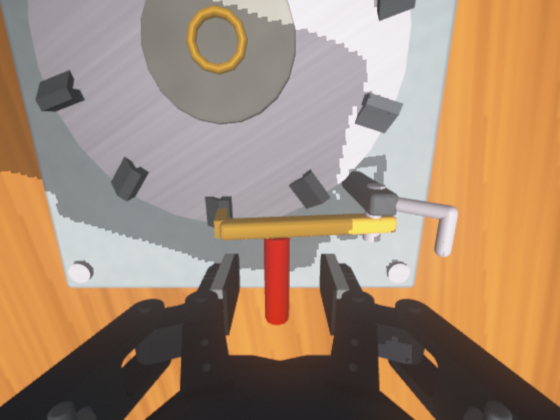

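```bash
python3 -m creep '[[[0,0,0.006,0,0,0,0.7],[0,0,0,0,0,0,0.8],[0,0,0,0,0,0,0.85],[0,0,0,0,0,0,0.9],[0,0,0,0,0,0,0.95],[0,0,0,0,0,0,1],[0,0,0,0,0,0,1]]]'
python3 -c "
from h import *
f=grab('wrist','w6')"
```

```text
clock: 6.9
eef_pos: [0.5192, -0.0922, 0.0342]
tcp_rot: [-0.001, 0.751, 0.661, -0.001]
ft_force: [-7.2, 0.4, 5.2]
opening: 0.01
```

View pics/w6.png

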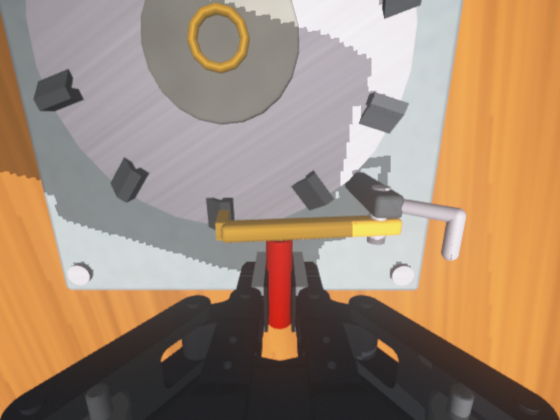

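```bash
python3 -c "
import numpy as np
v=.11+np.arange(0,25)*.0788
for i in range(24): print(i,round(v[i+1],3),round(.09*(np.cos(v[i])-np.cos(v[i+1])),4),round(-.09*(np.sin(v[i+1])-np.sin(v[i])),4))"
```

```text
0 0.189 0.0011 -0.007
1 0.268 0.0016 -0.0069
2 0.346 0.0021 -0.0068
3 0.425 0.0027 -0.0066
4 0.504 0.0032 -0.0063
5 0.583 0.0037 -0.0061
6 0.662 0.0041 -0.0058
7 0.74 0.0046 -0.0054
8 0.819 0.005 -0.005
9 0.898 0.0054 -0.0046
10 0.977 0.0057 -0.0042
11 1.056 0.006 -0.0037
12 1.134 0.0063 -0.0032
13 1.213 0.0065 -0.0027
14 1.292 0.0067 -0.0022
15 1.371 0.0069 -0.0017
16 1.45 0.007 -0.0011
17 1.528 0.0071 -0.0006
18 1.607 0.0071 -0.0
19 1.686 0.0071 0.0005
20 1.765 0.007 0.0011
21 1.844 0.0069 0.0016
22 1.922 0.0067 0.0022
23 2.001 0.0066 0.0027
```

```bash
python3 -m creep '[[[0,0.0011,-0.007,0,0,0,1],[0,0.0016,-0.0069,0,0,0,1],[0,0.0021,-0.0068,0,0,0,1],[0,0.0027,-0.0066,0,0,0,1]]]'
python3 -m creep '[[[0,0.0032,-0.0063,0,0,0,1],[0,0.0037,-0.0061,0,0,0,1],[0,0.0041,-0.0058,0,0,0,1],[0,0.0046,-0.0054,0,0,0,1]]]'
python3 -c "
from h import *
f=grab('wrist','w7');print(manip.observe()['wrist_torque'])"
```

```text
clock: 7.35
eef_pos: [0.5221, -0.0925, 0.0474]
tcp_rot: [-0.002, 0.751, 0.661, -0.002]
ft_force: [-9.7, -0.7, -5.7]
opening: 0.01
clock: 7.75
eef_pos: [0.5281, -0.0933, 0.059]
tcp_rot: [-0.004, 0.751, 0.661, -0.003]
ft_force: [-21.2, 0.3, 8.4]
opening: 0.0102
[-0.04942028  3.49798897  0.08972761]
```

View pics/w7.png

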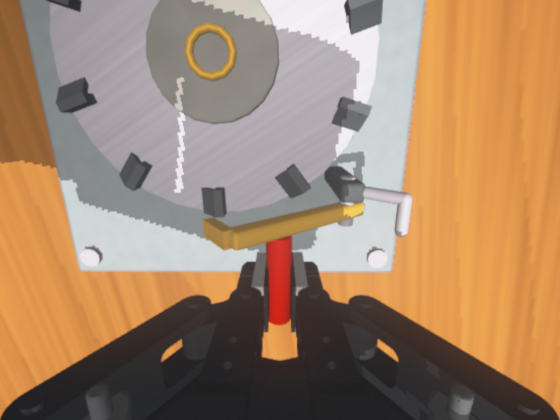

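```bash
python3 -m creep '[[[0,0.003,-0.006,0,0,0,1],[0,0.0034,-0.0056,0,0,0,1],[0,0.0047,-0.0047,0,0,0,1],[0,0.006,-0.0037,0,0,0,1]]]'
python3 -c "
from h import *
f=grab('wrist','w8');o=manip.observe();print(o['wrist_torque'],o['ft_force'])"
```

```text
clock: 8.2
eef_pos: [0.5376, -0.0946, 0.0698]
tcp_rot: [-0.003, 0.751, 0.661, -0.002]
ft_force: [-20.0, 0.6, 11.1]
opening: 0.0099
[-1.01203304e-03  3.16742173e+00  2.83520076e-02] [-18.1388252    0.69573998  10.75601133]
```

View pics/w8.png

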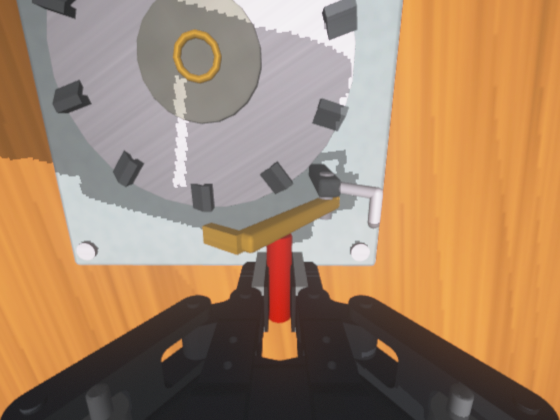

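```bash
python3 - <<'E'
from h import *
S=stand((.5090,.0175),np.radians(-7.2));Si=np.linalg.inv(S)
for t in('w5','w6','w7','w8'):
  f=load(t);u={'w5':277,'w6':279,'w7':279,'w8':280}[t]
  print(t,[(Si@np.append(pt(f,u,v),1))[:3].round(4) for v in (248,256,290)])
f=load('w8')
for uv in [(375,192),(345,187),(322,180)]: print((Si@np.append(pt(f,*uv,0),1))[:3].round(4))
E
```

```text
w5 [array([ 0.0248, -0.0858,  0.0735]), array([ 0.0248, -0.0899,  0.0729]), array([ 0.0247, -0.107 ,  0.0729])]
w6 [array([ 0.0245, -0.0847,  0.0729]), array([ 0.0245, -0.0885,  0.0729]), array([ 0.0245, -0.1049,  0.0734])]
w7 [array([ 0.0337, -0.086 ,  0.095 ]), array([ 0.0337, -0.0899,  0.0948]), array([ 0.0337, -0.1066,  0.0954])]
w8 [array([ 0.0437, -0.0867,  0.1043]), array([ 0.0437, -0.0906,  0.1042]), array([ 0.0436, -0.1079,  0.1043])]
[ 0.089  -0.0655  0.0866]
[ 0.0767 -0.0651  0.0768]
[ 0.0652 -0.062   0.0744]
```

```bash
python3 -c "
import numpy as np
v=.94+np.arange(0,13)*.09
for i in range(12): print(i,round(v[i+1],3),round(.09*(np.cos(v[i])-np.cos(v[i+1])),4),round(-.09*(np.sin(v[i+1])-np.sin(v[i])),4))"
```

```text
0 1.03 0.0067 -0.0045
1 1.12 0.0071 -0.0039
2 1.21 0.0074 -0.0032
3 1.3 0.0077 -0.0025
4 1.39 0.0079 -0.0018
5 1.48 0.008 -0.0011
6 1.57 0.0081 -0.0004
7 1.66 0.0081 0.0004
8 1.75 0.008 0.0011
9 1.84 0.0079 0.0018
10 1.93 0.0077 0.0025
11 2.02 0.0074 0.0032
```

```bash
python3 -m creep '[[[0,0.0067,-0.0045,0,0,0,1],[0,0.0071,-0.0039,0,0,0,1],[0,0.0074,-0.0032,0,0,0,1],[0,0.0077,-0.0025,0,0,0,1]]]'
python3 -m creep '[[[0,0.0079,-0.0018,0,0,0,1],[0,0.008,-0.0011,0,0,0,1],[0,0.0081,-0.0004,0,0,0,1]]]'
python3 -c "
from h import *
f=grab('wrist','w9');o=manip.observe();print(o['wrist_torque'],o['ft_force'])
S=stand((.5090,.0175),np.radians(-7.2));Si=np.linalg.inv(S)
print([(Si@np.append(pt(f,u,256),1))[:3].round(4) for u in (270,275,278,281,284)])"
```

```text
clock: 8.65
eef_pos: [0.5532, -0.0968, 0.0787]
tcp_rot: [-0.001, 0.751, 0.661, -0.001]
ft_force: [-18.5, 2.7, 31.0]
opening: 0.0098
clock: 8.95
eef_pos: [0.5663, -0.0983, 0.0799]
tcp_rot: [-0.0, 0.751, 0.661, -0.0]
ft_force: [-7.8, -3.0, 27.7]
opening: 0.0101
[ 0.2450451   1.37759788 -0.06155262] [-6.31436479  1.68028299 12.01884199]
[array([ 0.0686, -0.0811,  0.1344]), array([ 0.0705, -0.0812,  0.1341]), array([ 0.0716, -0.0812,  0.1341]), array([ 0.0727, -0.081 ,  0.1344]), array([ 0.0742, -0.0917,  0.1122])]
```

View pics/w9.png

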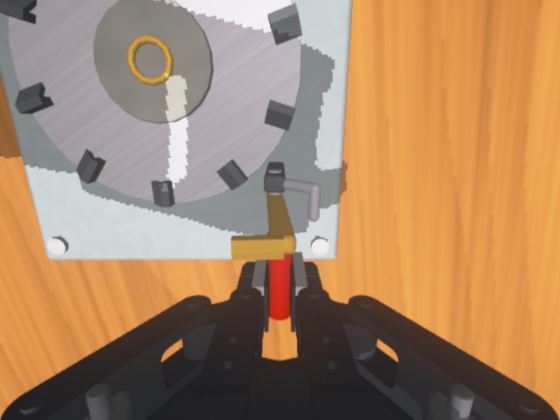

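```bash
python3 -m creep '[[[0,0.0081,0,0,0,0,1],[0,0.008,0.0005,0,0,0,1],[0,0.0079,0.0015,0,0,0,1],[0,0.0077,0.002,0,0,0,1]]]'
python3 -c "
from h import *
f=grab('wrist','w10');o=manip.observe();print(o['wrist_torque'],o['ft_force'])
S=stand((.5090,.0175),np.radians(-7.2));Si=np.linalg.inv(S)
print([(Si@np.append(pt(f,u,262),1))[:3].round(4) for u in (270,275,278,281,284)])"
```

```text
clock: 9.4
eef_pos: [0.582, -0.1002, 0.0769]
tcp_rot: [-0.0, 0.751, 0.661, -0.0]
ft_force: [-9.9, -0.2, 4.8]
opening: 0.01
[0.17195649 1.59562931 0.00409746] [-7.90944926  0.54733447  8.58341506]
[array([ 0.0846, -0.0818,  0.1346]), array([ 0.0864, -0.0823,  0.1337]), array([ 0.0873, -0.0943,  0.1098]), array([ 0.0887, -0.0949,  0.1087]), array([ 0.09  , -0.095 ,  0.1085])]
```

View pics/w10.png

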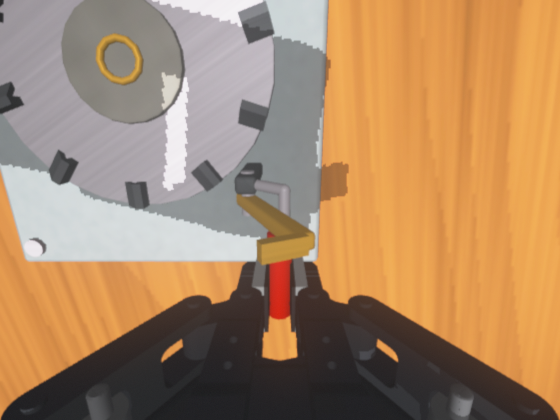

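```bash
python3 -m creep '[[[0,0,0,0,0,0,0.6],[0,0,0,0,0,0,0.6],[0,0,0,0,0,0,0.6]]]'
python3 -m creep '[[[0,0,-0.02,0,0,0,0.6],[0,0,-0.03,0,0,0,0.6],[0,0,-0.05,0,0,0,0.6],[0,0,-0.05,0,0,0,0.6],[0,0,-0.05,0,0,0,0.6]]]'
python3 -c "
from h import *
f=grab('wrist','w11');g=grab('scene','s11')
cv2.imwrite('pics/s11c.png',cv2.resize(g['pixels'][180:290,200:340,::-1],None,fx=5,fy=5,interpolation=cv2.INTER_CUBIC))"
```

```text
clock: 9.75
eef_pos: [0.5829, -0.1004, 0.0767]
tcp_rot: [0.001, 0.751, 0.661, 0.0]
ft_force: [-0.9, 0.6, -0.3]
opening: 0.0347
clock: 10.25
eef_pos: [0.5826, -0.1004, 0.179]
tcp_rot: [0.001, 0.751, 0.661, 0.0]
ft_force: [0.1, -0.1, -0.4]
opening: 0.0341
```

View pics/w11.png

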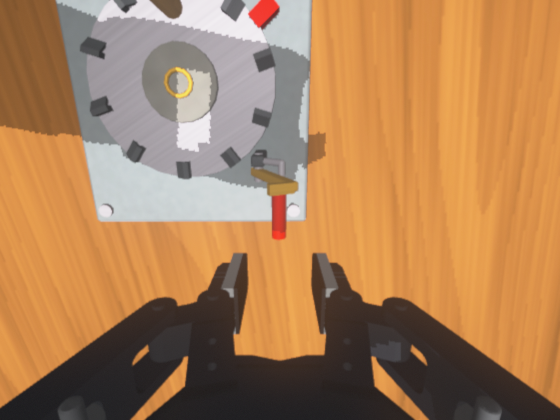

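View pics/s11c.png

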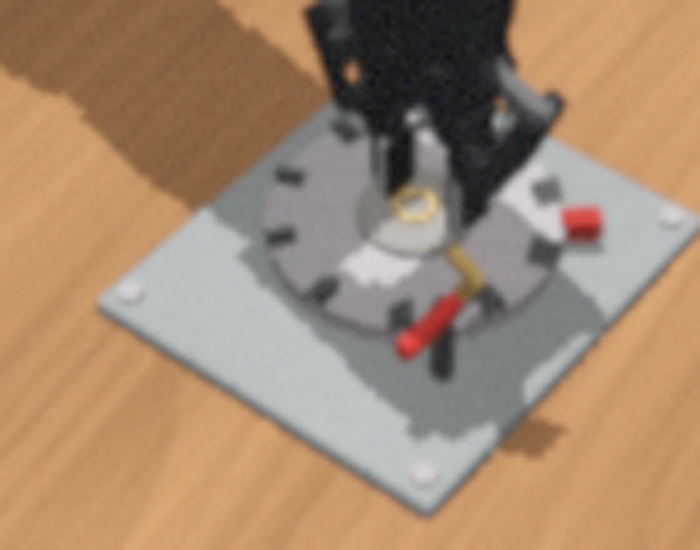

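```bash
python3 -c "
from h import *
f=load('w11')
S=stand((.5090,.0175),np.radians(-7.2));Si=np.linalg.inv(S)
print([(Si@np.append(pt(f,279,v),1))[:3].round(4) for v in (200,210,220,230)])
print(need([.515,.077,.13],84.1))"
```

```text
[array([ 0.0883, -0.0923,  0.1092]), array([ 0.0883, -0.101 ,  0.1078]), array([ 0.0882, -0.109 ,  0.1089]), array([ 0.0882, -0.1177,  0.1087])]
(array([ 0.3351, -0.1834,  0.1011]), array([ 0.0011,  0.0001, -0.0039]))
```

```bash
python3 -m creep '[[[0.067,-0.0367,0,0.0002,0,-0.0008,0.5],[0.067,-0.0367,0,0.0002,0,-0.0008,0.5],[0.067,-0.0367,0,0.0002,0,-0.0008,0.5],[0.067,-0.0367,0,0.0002,0,-0.0008,0.5],[0.067,-0.0367,0,0.0002,0,-0.0008,0.5],[0,0,0.03,0,0,0,0.5],[0,0,0.03,0,0,0,0.5],[0,0,0,0,0,0,0.5]]]'
python3 -c "
from h import *
f=grab('wrist','w12');print(need([.515,.077,.13],84.1))"
```

```text
clock: 11.15
eef_pos: [0.5097, 0.077, 0.1456]
tcp_rot: [-0.003, 0.742, 0.67, -0.003]
ft_force: [-0.1, -0.5, 0.5]
opening: 0.0431
(array([0.0013, 0.0095, 0.033 ]), array([-0.0012,  0.    ,  0.0001]))
```

View pics/w12.png

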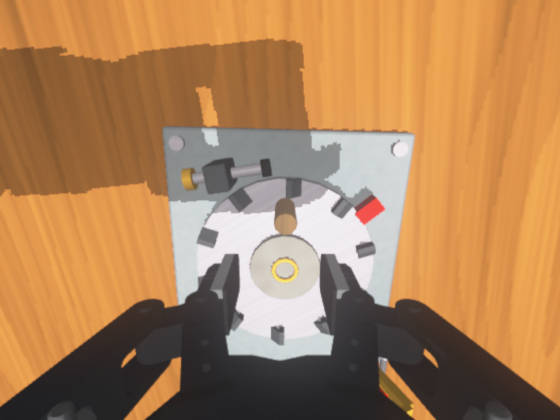

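```bash
python3 -c "
from h import *
f=load('w12');
for v in (203,210,218,224,230): print(v,pt(f,286,v,0).round(4))
print(pt(f,285,269).round(4))
print(need([.515,.077,.13],84.1))"
```

```text
203 [0.516  0.0854 0.0615]
210 [0.5158 0.0856 0.0825]
218 [0.5153 0.0822 0.0917]
224 [0.5149 0.0778 0.0927]
230 [0.5144 0.0728 0.092 ]
[0.5087 0.0176 0.0494]
(array([0.0013, 0.0095, 0.033 ]), array([-0.0012,  0.    ,  0.0001]))
```

```bash
python3 -m creep '[[[0.0013,0.0095,0.005,-0.0012,0,0,0.5],[0,0,0.038,0,0,0,0.5],[0,0,0.038,0,0,0,0.5],[0,0,0.038,0,0,0,0.5],[0,0,0.038,0,0,0,0.5],[0,0,0.038,0,0,0,0.5],[0,0,0,0,0,0,0.5],[0,0,0,0,0,0,0.5]]]'
python3 -c "
from h import *
f=grab('wrist','w13');print(need([.515,.077,.048],84.1));print(manip.observe()['ft_force'])"
```

```text
clock: 12.0
eef_pos: [0.5163, 0.0768, 0.0499]
tcp_rot: [0.001, 0.743, 0.67, 0.001]
ft_force: [-0.1, 0.1, 0.7]
opening: 0.043
(array([-0.    , -0.003 ,  0.0045]), array([ 0.0005, -0.0001,  0.    ]))
[0.43020033 0.42339638 0.76831614]
```

View pics/w13.png

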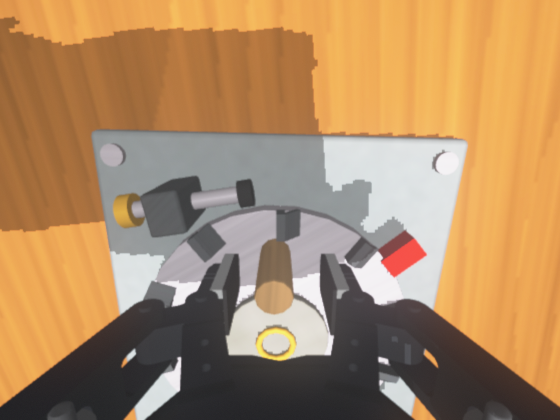

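```bash
python3 -m creep '[[[0,0,0,0,0,0,0.7],[0,0,0,0,0,0,0.7],[0,0,0,0,0,0,0.7]]]'
python3 -m creep '[[[-0.0003,-0.0084,0,0,0,-0.0111,0.7],[-0.0003,-0.0084,0,0,0,-0.0111,0.7],[-0.0003,-0.0084,0,0,0,-0.0111,0.7],[-0.0003,-0.0084,0,0,0,-0.0111,0.7]]]'
python3 -c "
from h import *
f=grab('wrist','w14');print(manip.observe()['ft_force'])"
```

```text
clock: 12.35
eef_pos: [0.5159, 0.077, 0.0497]
tcp_rot: [0.001, 0.742, 0.67, 0.001]
ft_force: [-0.3, 0.2, -0.0]
opening: 0.0258
clock: 12.75
eef_pos: [0.5, 0.0765, 0.0495]
tcp_rot: [0.001, 0.641, 0.768, 0.001]
ft_force: [4.7, 2.1, -4.3]
opening: 0.0257
[ 3.35587991  3.49750821 -1.1509488 ]
```

View pics/w14.png

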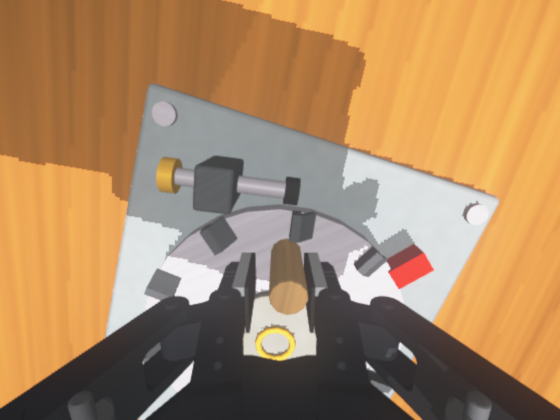

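```bash
python3 -m creep '[[[-0.0003,-0.0084,0,0,0,-0.0111,0.7],[-0.0003,-0.0084,0,0,0,-0.0111,0.7],[-0.0003,-0.0084,0,0,0,-0.0111,0.7],[-0.0003,-0.0084,0,0,0,-0.0111,0.7],[-0.0003,-0.0084,0,0,0,-0.0111,0.7],[-0.0003,-0.0084,0,0,0,-0.0111,0.7]]]'
python3 -c "
from h import *
f=grab('wrist','w15');o=manip.observe();print(o['ft_force'])
p,r=tool(o);d=p[:2]-np.array([.509,.0175]);print(np.linalg.norm(d),np.degrees(np.arctan2(d[1],d[0])),r.apply([1,0,0]),r.inv().apply(o['ft_force']))"
```

```text
clock: 13.4
eef_pos: [0.4765, 0.0676, 0.0496]
tcp_rot: [0.001, 0.468, 0.884, 0.001]
ft_force: [3.0, 9.6, 1.3]
opening: 0.0256
[1.82154033 5.12516018 1.82192153]
0.059798546190983286 123.60889159197711 [-0.56538104  0.8248294  -0.00085847] [ 3.19595434  4.40505467 -1.81274467]
```

View pics/w15.png

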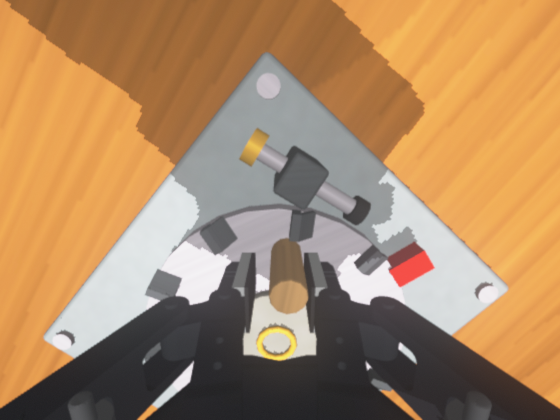

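```bash
python3 - <<'E'
from h import *
f=load('w15')
cv2.imwrite('pics/w15c.png',cv2.resize(f['pixels'][170:300,320:450,::-1],None,fx=4.6,fy=4.6,interpolation=cv2.INTER_CUBIC))
E
```

```text
(no output)
```

View pics/w15c.png

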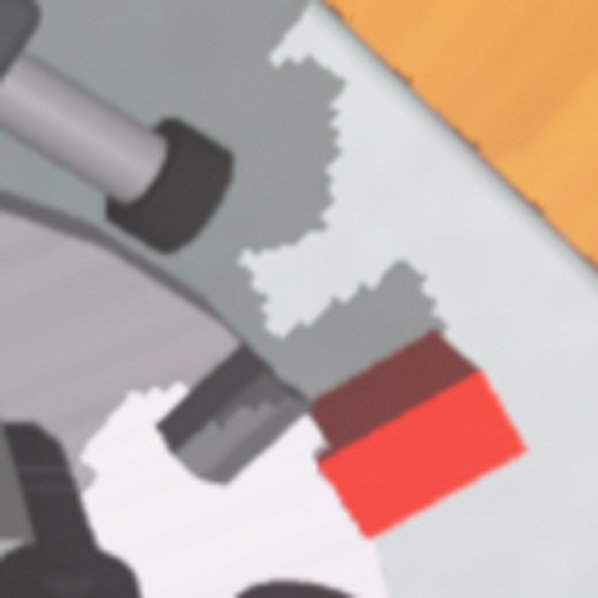

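```bash
python3 - <<'E'
from h import *
f=load('w15');A=np.array([.5088,.0175])
def ang(x,y,tag,r=0):
  p=pt(f,int(round(320+x/4.6)),int(round(170+y/4.6)),r);d=p[:2]-A;print(tag,p.round(4),np.linalg.norm(d).round(4),np.degrees(np.arctan2(d[1],d[0])).round(2))
for x,y in [(398,425),(410,412),(395,450),(420,440),(440,420),(395,405)]: ang(x,y,'lug')
for x,y in [(205,185),(215,195),(190,200),(222,175),(195,215),(180,160),(205,200)]: ang(x,y,'bump')
E
```

```text
lug [0.5451 0.1051 0.0421] 0.0948 67.51
lug [0.544  0.107  0.0438] 0.0962 68.52
lug [0.5466 0.1018 0.0431] 0.0924 65.87
lug [0.5476 0.1047 0.044 ] 0.0954 66.01
lug [0.5482 0.1088 0.0435] 0.0994 66.68
lug [0.5436 0.1066 0.0408] 0.0956 68.64
bump [0.5023 0.1166 0.0437] 0.0993 93.74
bump [0.5041 0.1163 0.0435] 0.0989 92.71
bump [0.5011 0.114  0.0448] 0.0968 94.55
bump [0.5034 0.1184 0.0428] 0.1011 93.07
bump [0.5029 0.1125 0.0451] 0.0952 93.53
bump [0.4975 0.117  0.0442] 0.1002 96.5
bump [0.5033 0.1152 0.044 ] 0.0979 93.21
```

```bash
python3 -m creep '[[[-0.0003,-0.0084,0,0,0,-0.0111,0.7],[-0.0003,-0.0084,0,0,0,-0.0111,0.7],[-0.0003,-0.0084,0,0,0,-0.0111,0.7],[-0.0003,-0.0084,0,0,0,-0.0111,0.7],[0,0,0,0,0,0,0.7]]]'
cat > st.py <<'E'
from h import *
import sys
f=grab('wrist',sys.argv[1]);o=manip.observe();A=np.array([.509,.0175])
p,r=tool(o);d=p[:2]-A;print('rad',np.linalg.norm(d).round(4),'ang',np.degrees(np.arctan2(d[1],d[0])).round(2),'Ftool',r.inv().apply(o['ft_force']).round(2))
cv2.imwrite('pics/%sc.png'%sys.argv[1],cv2.resize(f['pixels'][150:330,260:450,::-1],None,fx=3.3,fy=3.3,interpolation=cv2.INTER_CUBIC))
E
python3 st.py w16
```

```text
clock: 13.95
eef_pos: [0.4634, 0.0558, 0.0495]
tcp_rot: [0.001, 0.341, 0.94, 0.001]
ft_force: [0.3, 1.8, 0.2]
opening: 0.0257
rad 0.0596 ang 140.0 Ftool [ 0.47  1.04 -0.17]
```

View pics/w16c.png

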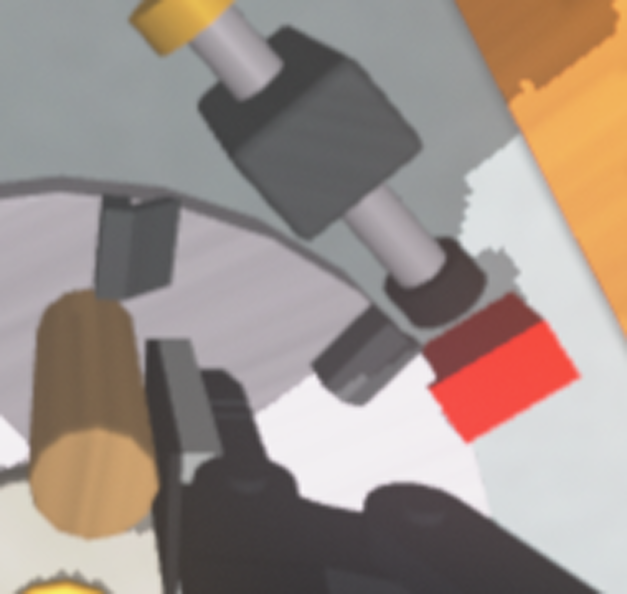

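```bash
for i in 1; do python3 -m creep '[[[0,-0.001,0,0,0,-0.0014,0.7],[0,-0.001,0,0,0,-0.0014,0.7],[0,-0.001,0,0,0,-0.0014,0.7],[0,-0.001,0,0,0,-0.0014,0.7]]]'; done
python3 st.py w17
```

```text
clock: 14.4
eef_pos: [0.4626, 0.0545, 0.0494]
tcp_rot: [0.001, 0.325, 0.946, 0.001]
ft_force: [0.7, 5.8, 2.0]
opening: 0.0256
rad 0.0594 ang 141.53 Ftool [ 3.68  6.33 -1.73]
```

View pics/w17c.png

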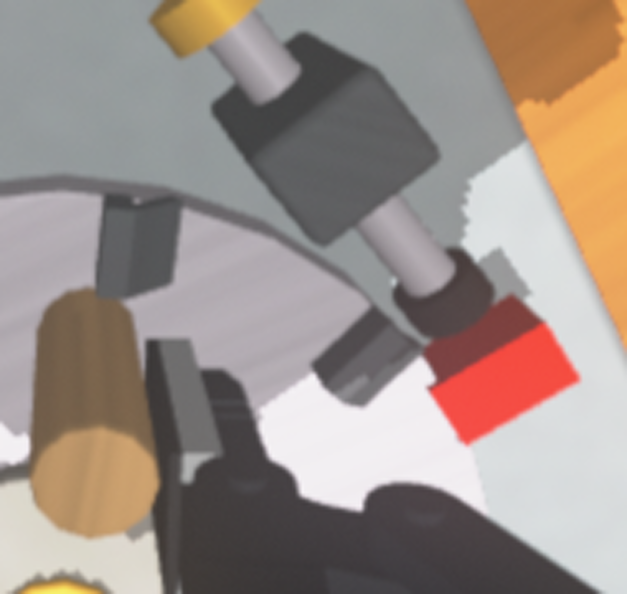

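```bash
cat > fr.py <<'E'
from h import *
o=manip.observe();p,r=tool(o);d=p[:2]-np.array([.509,.0175]);print('ang',np.degrees(np.arctan2(d[1],d[0])).round(2),'Ftool',r.inv().apply(o['ft_force']).round(2),'tq',o['wrist_torque'].round(2))
E
for i in 1; do python3 -m creep '[[[0,-0.001,0,0,0,-0.0014,0.7],[0,-0.001,0,0,0,-0.0014,0.7]]]'; done; python3 fr.py
python3 -m creep '[[[0,-0.001,0,0,0,-0.0014,0.7],[0,-0.001,0,0,0,-0.0014,0.7]]]' ; python3 fr.py
```

```text
clock: 14.65
eef_pos: [0.462, 0.0537, 0.0494]
tcp_rot: [0.001, 0.317, 0.948, 0.001]
ft_force: [1.9, 4.2, 2.4]
opening: 0.0258
ang 142.42 Ftool [ 0.99  4.46 -2.39] tq [ 0.98 -0.25 -0.01]
clock: 14.85
eef_pos: [0.4614, 0.0529, 0.0494]
tcp_rot: [0.001, 0.308, 0.951, 0.001]
ft_force: [1.1, 5.3, 1.9]
opening: 0.0259
ang 143.4 Ftool [ 2.25  4.95 -1.92] tq [ 0.93 -0.2   0.01]
```

```bash
python3 st.py w18
```

```text
rad 0.0594 ang 143.48 Ftool [ 2.46  4.58 -2.75]
```

View pics/w18c.png

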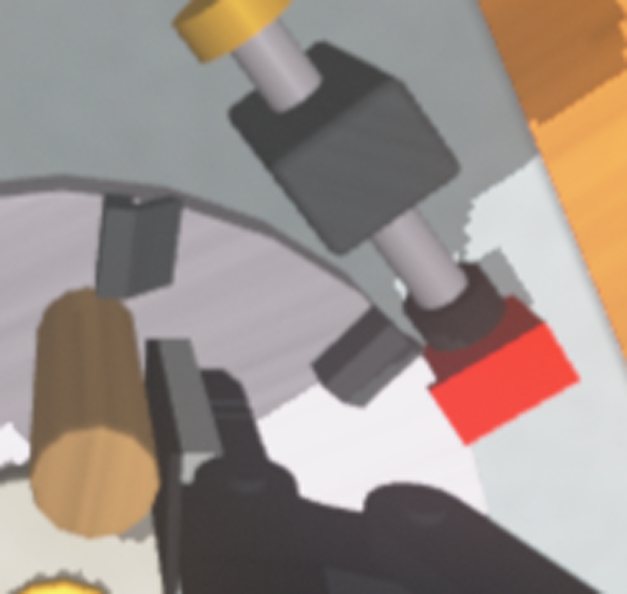

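```bash
python3 -m creep '[[[0,-0.001,0,0,0,-0.0014,0.7],[0,-0.001,0,0,0,-0.0014,0.7],[0,-0.001,0,0,0,-0.0014,0.7]]]'; python3 fr.py
python3 -m creep '[[[0,-0.001,0,0,0,-0.0014,0.7]]]' ; python3 fr.py;python3 st.py w19
```

```text
clock: 15.2
eef_pos: [0.4604, 0.0517, 0.0494]
tcp_rot: [0.001, 0.296, 0.955, 0.001]
ft_force: [0.8, 5.9, 1.4]
opening: 0.0257
ang 144.87 Ftool [ 2.67  5.37 -1.36] tq [ 0.96 -0.18 -0.01]
clock: 15.3
eef_pos: [0.4602, 0.0513, 0.0494]
tcp_rot: [0.001, 0.292, 0.957, 0.001]
ft_force: [2.4, 6.7, 2.7]
opening: 0.0256
ang 145.33 Ftool [ 1.71  6.91 -2.65] tq [ 0.97 -0.16  0.06]
rad 0.0594 ang 145.42 Ftool [ 1.51  4.7  -2.35]
```

View pics/w19c.png

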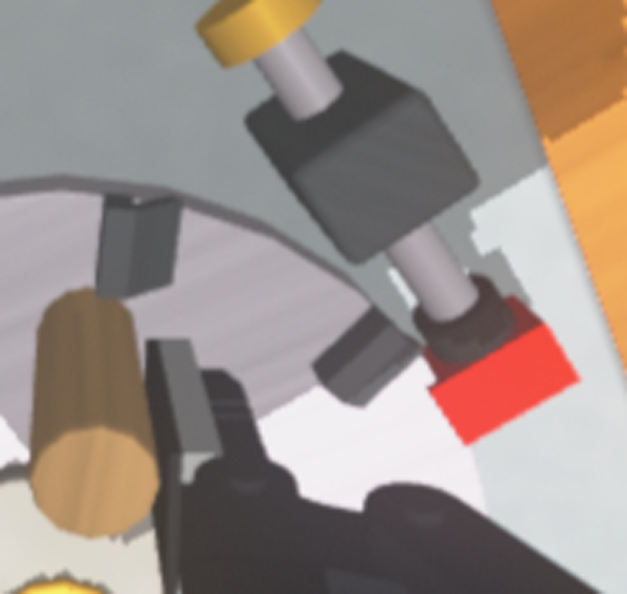

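```bash
python3 -m creep '[[[0,-0.0004,0,0,0,-0.0006,0.7],[0,-0.0004,0,0,0,-0.0006,0.7]]]'; python3 fr.py
python3 -m creep '[[[0,-0.0004,0,0,0,-0.0006,0.7]]]' ; python3 fr.py
python3 -m creep '[[[0,-0.0004,0,0,0,-0.0006,0.7]]]' ; python3 fr.py
```

```text
clock: 15.55
eef_pos: [0.46, 0.0509, 0.0494]
tcp_rot: [0.001, 0.288, 0.958, 0.001]
ft_force: [0.3, 5.8, 3.1]
opening: 0.0254
ang 145.73 Ftool [ 2.91  5.03 -3.05] tq [ 0.99 -0.21  0.08]
clock: 15.65
eef_pos: [0.4598, 0.0507, 0.0494]
tcp_rot: [0.001, 0.286, 0.958, 0.001]
ft_force: [1.4, 5.4, 1.3]
opening: 0.0253
ang 145.95 Ftool [ 1.75  5.31 -1.32] tq [ 0.93 -0.15  0.05]
clock: 15.75
eef_pos: [0.4598, 0.0506, 0.0494]
tcp_rot: [0.001, 0.285, 0.959, 0.001]
ft_force: [1.5, 7.1, 1.4]
opening: 0.0255
ang 146.08 Ftool [ 2.65  6.77 -1.41] tq [ 1.15 -0.24  0.01]
```

```bash
for i in 1; do python3 -m creep '[[[0,-0.0004,0,0,0,-0.0006,0.7]]]' |grep clock; python3 fr.py; done
python3 -m creep '[[[0,-0.0004,0,0,0,-0.0006,0.7]]]'|grep clock ; python3 fr.py
```

```text
clock: 15.85
ang 146.13 Ftool [ 2.6   7.84 -0.92] tq [ 1.26 -0.28  0.06]
clock: 15.95
ang 146.2 Ftool [ 3.31  9.07 -1.16] tq [ 1.4  -0.41 -0.  ]
```

```bash
python3 -m creep '[[[0,-0.0004,0,0,0,-0.0006,0.7],[0,-0.0004,0,0,0,-0.0006,0.7]]]'|grep clock ; python3 fr.py
python3 -m creep '[[[0,-0.0004,0,0,0,-0.0006,0.7]]]'|grep clock ; python3 fr.py
```

```text
clock: 16.15
ang 146.32 Ftool [ 2.27 11.29  0.26] tq [ 1.76 -0.64 -0.05]
clock: 16.25
ang 146.4 Ftool [ 2.76 11.88  0.68] tq [ 2.   -0.69  0.01]
```

```bash
python3 -m creep '[[[0,-0.0004,0,0,0,-0.0006,0.7]]]'|grep clock ; python3 fr.py
python3 -m creep '[[[0,0,0,0,0,0,0.7]]]'|grep clock ; python3 fr.py
```

```text
clock: 16.35
ang 146.45 Ftool [ 2.51 13.59  0.74] tq [ 2.07 -0.77  0.03]
clock: 16.45
ang 146.45 Ftool [ 2.73 13.97  0.68] tq [ 1.96 -0.7  -0.03]
```

```bash
python3 -m creep '[[[0,0.001,0,0,0,0,0.7],[0,0.002,0,0,0,0,0.7],[0,0.004,0,0,0,0,0.65],[0,0,0,0,0,0,0.5],[0,0,0,0,0,0,0.5],[0,0,0,0,0,0,0.5]]]' ; python3 fr.py; python3 st.py w20
```

```text
clock: 17.05
eef_pos: [0.4603, 0.0521, 0.049]
tcp_rot: [0.0, 0.273, 0.962, 0.0]
ft_force: [0.2, 0.1, -0.4]
opening: 0.043
ang 144.67 Ftool [-0.12  0.24  0.44] tq [-0.02 -0.01  0.01]
rad 0.0597 ang 144.63 Ftool [-0.43 -0.59  0.78]
```

View pics/w20.png

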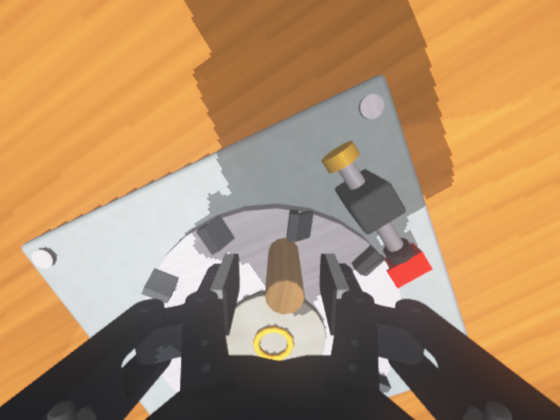

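```bash
python3 -m creep '[[[0,0,-0.04,0,0,0,0.5],[0,0,-0.06,0,0,0,0.5],[0,0,-0.07,0,0,0,0.5],[0,0,-0.07,0,0,0,0.5],[0,0,-0.03,0,0,0,0.5]]]'
python3 -c "
from h import *
print(need([.583,-.099,.18],82.8))"
```

```text
clock: 17.6
eef_pos: [0.4612, 0.0521, 0.187]
tcp_rot: [0.002, 0.273, 0.962, 0.001]
ft_force: [0.9, -0.1, 0.1]
opening: 0.0427
(array([-0.3661, -0.1289,  0.0153]), array([0.0008, 0.0004, 0.1819]))
```

```bash
python3 -m creep '[[[0,0,0,0.0001,0,0.0227,0.5],[0,0,0,0.0001,0,0.0227,0.5],[0,0,0,0.0001,0,0.0227,0.5],[0,0,0,0.0001,0,0.0227,0.5],[0,0,0,0.0001,0,0.0227,0.5],[0,0,0,0.0001,0,0.0227,0.5],[0,0,0,0.0001,0,0.0227,0.5],[0,0,0,0.0001,0,0.0227,0.5]]]'
python3 -c "
from h import *
print(need([.583,-.099,.18],82.8));f=grab('top','t20')
cv2.imwrite('pics/t20c.png',cv2.resize(f['pixels'][145:275,195:335,::-1],(630,585),interpolation=cv2.INTER_CUBIC))"
```

```text
clock: 18.4
eef_pos: [0.4601, 0.0521, 0.184]
tcp_rot: [-0.0, 0.752, 0.66, -0.002]
ft_force: [0.5, -0.2, 0.3]
opening: 0.0424
(array([-0.2677,  0.2829,  0.0079]), array([-0.0005,  0.0004, -0.0007]))
```

View pics/t20c.png

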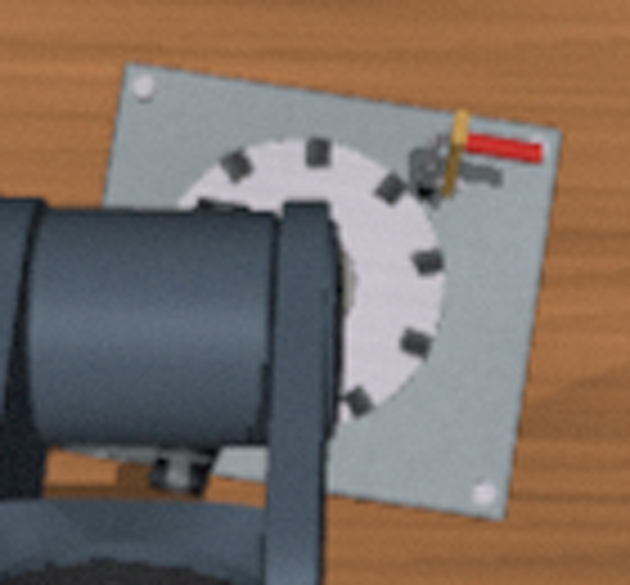

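```bash
python3 -m creep '[[[-0.0446,0.0472,0,0,0,0,0.5],[-0.0446,0.0472,0,0,0,0,0.5],[-0.0446,0.0472,0,0,0,0,0.5],[-0.0446,0.0472,0,0,0,0,0.5],[-0.0446,0.0472,0,0,0,0,0.5],[-0.0446,0.0472,0,0,0,0,0.5],[0,0,0.03,0,0,0,0.5],[0,0,0.03,0,0,0,0.5]]]'
python3 -m creep '[[[0,0,0,0,0,0,0.5]]]'
python3 -c "
from h import *
print(need([.583,-.099,.074],82.8));f=grab('wrist','w21')"
```

```text
clock: 19.25
eef_pos: [0.5844, -0.0991, 0.1534]
tcp_rot: [-0.0, 0.749, 0.663, -0.002]
ft_force: [-0.4, 0.8, -0.5]
opening: 0.0425
clock: 19.35
eef_pos: [0.5829, -0.0982, 0.152]
tcp_rot: [-0.002, 0.749, 0.663, -0.003]
ft_force: [0.2, 0.4, -0.9]
opening: 0.0429
(array([-0.0013,  0.0013,  0.156 ]), array([-0.001 ,  0.0003,  0.0006]))
```

View pics/w21.png

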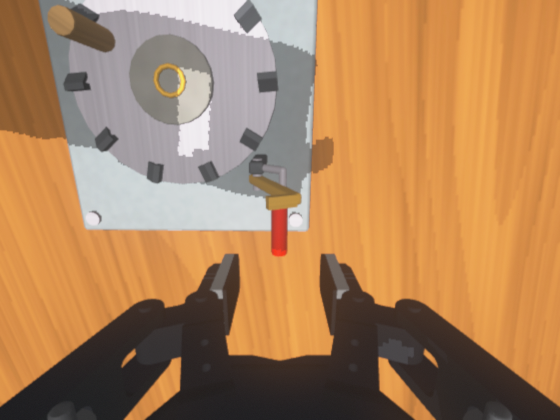

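```bash
python3 -m creep '[[[-0.001,0.001,0.03,-0.001,0,0.0006,0.5],[0,0,0.035,0,0,0,0.5],[0,0,0.035,0,0,0,0.5],[0,0,0.03,0,0,0,0.5],[0,0,0.022,0,0,0,0.5],[0,0,0,0,0,0,0.5],[0,0,0,0,0,0,0.5]]]'
python3 -c "
from h import *
print(need([.583,-.099,.074],82.8),manip.observe()['ft_force']);f=grab('wrist','w22')"
```

```text
clock: 20.1
eef_pos: [0.585, -0.099, 0.0785]
tcp_rot: [0.002, 0.751, 0.661, 0.0]
ft_force: [-0.1, -0.2, 0.3]
opening: 0.0427
(array([-0.0005, -0.004 ,  0.009 ]), array([ 0.0006,  0.0004, -0.0003])) [-0.12281257 -0.20831964  0.25783532]
```

View pics/w22.png

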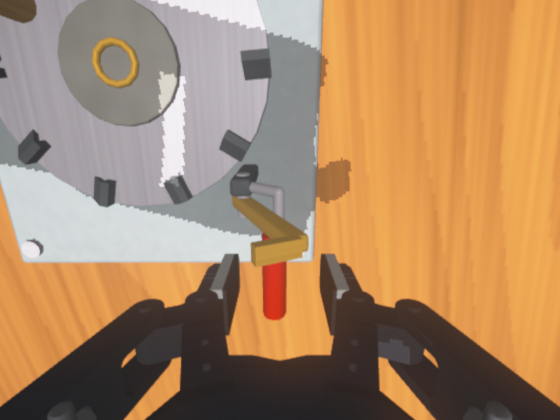

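```bash
python3 -m creep '[[[0,-0.004,0.009,0,0,0,0.5],[0,-0.012,0,0,0,0,0.5],[0,-0.012,0,0,0,0,0.5],[0,-0.012,0,0,0,0,0.5],[0,-0.012,0,0,0,0,0.5],[0,-0.012,0,0,0,0,0.5]]]'
python3 -c "
from h import *
print(manip.observe()['ft_force']);f=grab('wrist','w23')"
```

```text
clock: 20.75
eef_pos: [0.5527, -0.0949, 0.0737]
tcp_rot: [0.003, 0.751, 0.661, 0.001]
ft_force: [2.3, -0.7, 0.4]
opening: 0.0425
[ 2.3012756  -0.66820949  0.44728243]
```

View pics/w23.png

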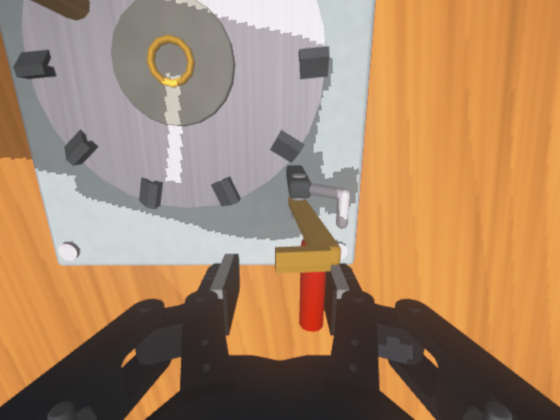

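```bash
python3 -m creep '[[[0,-0.011,0,0,0,0,0.5],[0,-0.011,0,0,0,0,0.5],[0,-0.011,0,0,0,0,0.5],[0,-0.011,0,0,0,0,0.5],[0,-0.011,0,0,0,0,0.5]]]'
python3 -c "
from h import *
print(manip.observe()['ft_force']);f=grab('wrist','w24')
S=stand((.5090,.0175),np.radians(-7.2));Si=np.linalg.inv(S)
print([(Si@np.append(pt(f,u,290),1))[:3].round(4) for u in (290,300,305,310,315)])"
```

```text
clock: 21.3
eef_pos: [0.5251, -0.0912, 0.0731]
tcp_rot: [0.002, 0.751, 0.661, 0.0]
ft_force: [0.6, 0.1, -1.5]
opening: 0.0425
[ 0.61744163  0.14146628 -1.49685094]
[array([ 0.0397, -0.1737, -0.0002]), array([ 0.0401, -0.1094,  0.1024]), array([ 0.0423, -0.1077,  0.1052]), array([ 0.0446, -0.1073,  0.1058]), array([ 0.0469, -0.1073,  0.1059])]
```

View pics/w24.png

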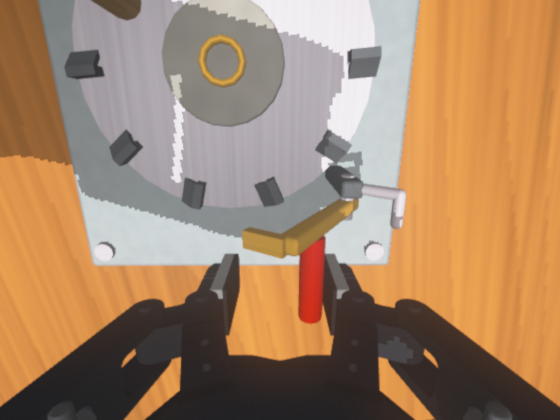

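```bash
python3 -m creep '[[[0,0.004,-0.02,0,0,0,0.5],[0,0,-0.05,0,0,0,0.5],[0,0,-0.06,0,0,0,0.5],[0,0,-0.06,0,0,0,0.5],[0,0,0,0,0,0,0.5],[0,0,0,0,0,0,0.5],[0,0,0,0,0,0,0.5],[0,0,0,0,0,0,0.5]]]'
python3 -m creep '[[[0,0,0,0,0,0,0.5],[0,0,0,0,0,0,0.5],[0,0,0,0,0,0,0.5],[0,0,0,0,0,0,0.5],[0,0,0,0,0,0,0.5],[0,0,0,0,0,0,0.5],[0,0,0,0,0,0,0.5],[0,0,0,0,0,0,0.5]]]'
python3 -c "
from h import *
f=grab('wrist','w25')
S=stand((.5090,.0175),np.radians(-7.2));Si=np.linalg.inv(S)
cv2.imwrite('pics/w25c.png',cv2.resize(f['pixels'][:270,100:420,::-1],None,fx=2.2,fy=2.2))"
```

```text
clock: 22.15
eef_pos: [0.5269, -0.0912, 0.1674]
tcp_rot: [0.001, 0.751, 0.661, -0.0]
ft_force: [-0.2, -0.4, 0.4]
opening: 0.0427
clock: 22.95
eef_pos: [0.5274, -0.0914, 0.1683]
tcp_rot: [0.002, 0.751, 0.661, 0.0]
ft_force: [0.6, -0.4, 0.6]
opening: 0.0425
```

View pics/w25c.png

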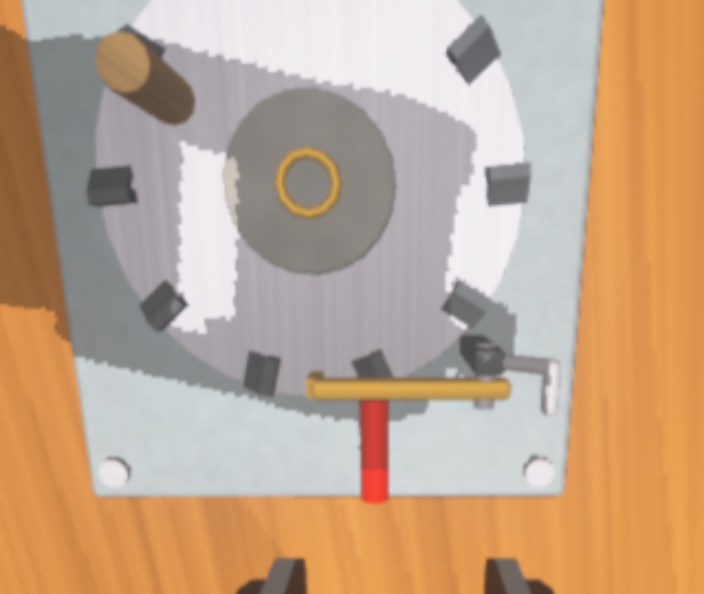

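```bash
python3 -m creep '[[[-0.05,0,-0.04,0,0,0,0.5],[-0.06,0,-0.04,0,0,0,0.5],[-0.06,0,-0.04,0,0,0,0.5],[-0.06,0,-0.04,0,0,0,0.5],[-0.04,0,-0.02,0,0,0,0.5],[0,0,0,0,0,0,0.5],[0,0,0,0,0,0,0.5]]]'
python3 -c "
from h import *
f=load('w25');S=stand((.5090,.0175),np.radians(-7.2));Si=np.linalg.inv(S)
L=lambda u,v:(Si@np.append(pt(f,u,v),1))[:3].round(4)
print('bar',[L(100+374//2.2.__int__() if 0 else int(100+374/2.2),int(y/2.2)) for y in (420,450,480)])
print('pawl',[L(int(100+x/2.2),int(388/2.2)) for x in (335,400,440,500)])
f=grab('wrist','w26');g=grab('top','t26');s=grab('scene','s26')
cv2.imwrite('pics/t26c.png',cv2.resize(g['pixels'][145:275,195:335,::-1],(630,585),interpolation=cv2.INTER_CUBIC))
cv2.imwrite('pics/s26c.png',cv2.resize(s['pixels'][180:290,210:350,::-1],(760,597),interpolation=cv2.INTER_CUBIC))"
```

```text
clock: 23.7
eef_pos: [0.5097, -0.2248, 0.2583]
tcp_rot: [0.002, 0.751, 0.66, 0.0]
ft_force: [0.6, 0.2, -0.0]
opening: 0.0424
bar [array([ 0.0246, -0.0896,  0.0673]), array([ 0.0245, -0.1023,  0.0679]), array([ 0.0243, -0.1157,  0.0676])]
pawl [array([ 0.009 , -0.0771,  0.0667]), array([ 0.0344, -0.0772,  0.0666]), array([ 0.051 , -0.0772,  0.0671]), array([ 0.0747, -0.0773,  0.0668])]
```

View pics/t26c.png

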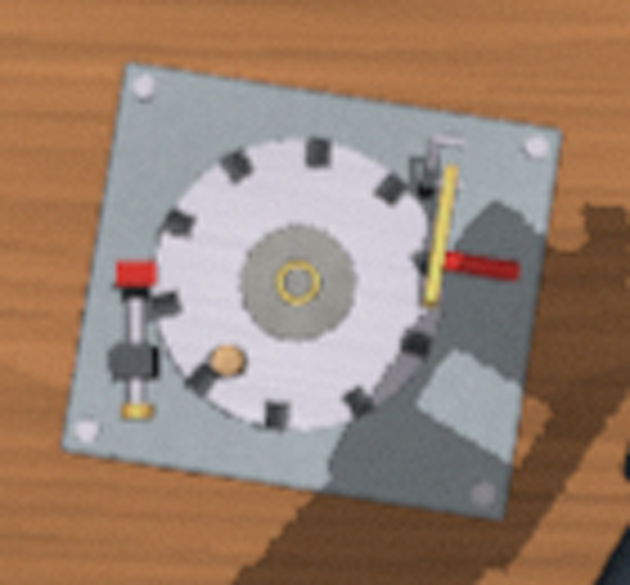

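View pics/s26c.png

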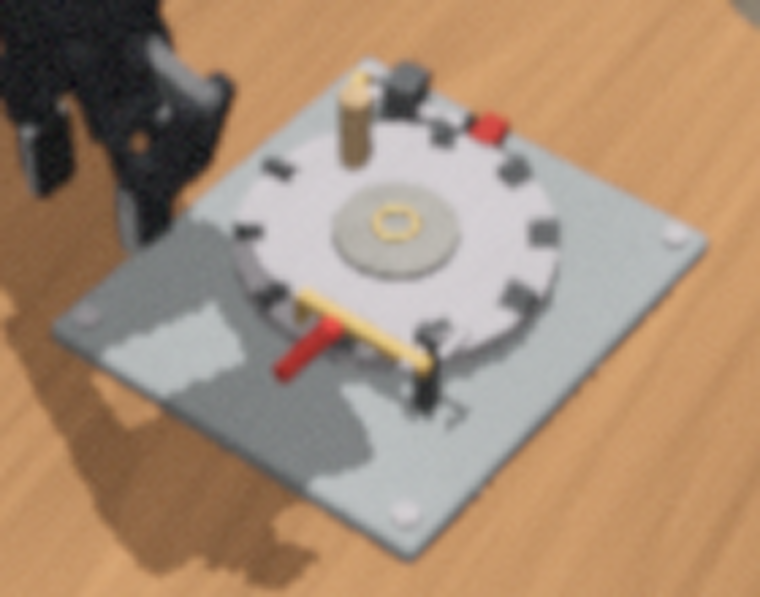

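View pics/w26.png

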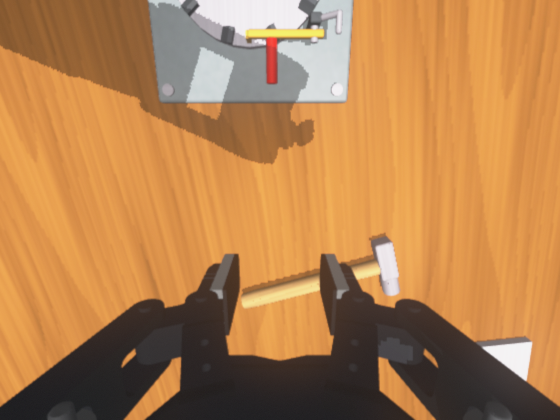

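The pawl is level: the bar top is at 67.6 mm against 68 expected, and the tip sits in a gap. The lug is against the bumper, and the arm is clear of everything.

```bash
python3 -c "
from plant import manip
print(manip.close_job())"
```

```text
the job is handed in; nothing more can be done
None
```

I did the job in the order asked and handed it in at about 24 s of the 72 s allowed.

**What I did**
1. **Pawl back:** I gripped the red bar and tipped the pawl onto its rest. Measured afterwards, it stood at about 1.99 rad and stayed there after I let go.
2. **Table home:** I pushed the handle backward with the fingers loosely around it. The force was steady at about 5 N, then rose when the lug met the bumper. I stopped at about 13.8 N at the handle, which I put at about 5.6 N on the bumper, and let go.
3. **Pawl down:** I nudged the bar forward off its rest with one finger, using about 2 N, to about 1.0 rad. It then sank by itself between the teeth.

**Last checks**
- The pawl is level: its bar top is at 67.6 mm against 68 mm expected, and the tip sits between two teeth.
- The lug is against the bumper.
- The robot touches nothing and the wrist force reads about zero. I moved nothing near the jar, hammer or bowl.

**What went wrong or disagreed**
- **Fingertip position:** the fingertips stood about 13 mm behind the TCP, not 11 mm ahead as stated. My first close therefore shut on top of the bar and pressed the pawl down with about 14 N for a moment. I corrected for this afterwards.
- **Lift force:** the wrist force reached about 36 N during the lift, because the bar turned and slid about 4 mm in the grip.
- **Bumper force after release:** I could not measure it. The table may spring back slightly, and bearing friction alone would still hold about 3 N.

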